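# Secure a wide jar on the shaker platform

### The job

Gently slide the glass jar along the back rail of the shaker platform, keeping it against the rail all the way, until it is fully home against the end stop's rubber bumper. Then slide the clamping bar up until it presses on the jar and the jar is held snugly between bar and rail, and leave it so. The jar is too wide to grip and breaks if it is pressed hard, and everything else must stay where it is.

Things in the scene. Friction and masses are not known exactly. Their poses are not given: they have to be found in the camera images.
- shaker: Bench shaker, 300 x 410 mm platform, fixed. Origin: centre of its underside on the bench; z up. The platform's rubber mat is at z = 105 mm. The back rail runs along the shaker's y axis; its flat face, which looks to -x, is at x = +120 mm and its top 40 mm above the mat. Low guide rails (16 mm high at most) run along x at y = +-197 mm.
- stop: Steel end stop, a bracket fixed over the back rail in its -y half. Origin: on the mat, where the bracket's flat face (which looks to +y, towards the jar) meets the back rail's face; axes parallel to the shaker's. The plate reaches 78 mm from the rail, 41 mm above the mat and is 8 mm thick. A set screw through it carries a rubber bumper (see screw_hole).
- screw_hole (a point): Where the stop's set screw passes the bracket's face. Its round light-grey rubber bumper (22 mm wide) points to +y and meets the jar; its front stands 8 to 32 mm off the face, as the screw happens to be set (not measured). It is sprung: it yields 4 mm at up to 1.2 N, then is hard. A jar is home when it has pressed it in 1.5 mm or more; the jar's friction on the mat then keeps it so.
- jar_centre (a point): Centre (42.5 mm above the mat) of the upright amber glass jar: 104 mm wide up to 64 mm, then a 95 mm lid, 85 mm tall in all, 0.5 to 0.9 kg, 1.5 to 6 N to slide. It starts up to 6 mm off the back rail, 50 to 150 mm short of the bumper. Pushed into the rail it wedges; pushed off it, it rolls away. The robot may press it with 20 N at most (a touch at 0.1 m/s is a knock of 30 N), the bar with 15 N.
- clamp (a joint): Travel of the clamping bar towards the back rail (shaker +x), m; 0 is fully open, where its rubber face is at shaker x = -30 mm. It slides on the guide rails against a carriage friction of about 6 N (plus some resistance with speed, 8 N per m/s) and stays where it is left, also under the reaction of a jar it presses with up to that 6 N.
- clamp_face (a point): Middle of the rubber face of the clamping bar, 40 mm above the mat. The face looks to shaker +x. The bar is straight, parallel to the back rail, 370 mm long, 24 mm deep (its near face, which can be pushed, is 24 mm behind this point) and 24 mm high (28 to 52 mm above the mat). It may be pushed anywhere along it.
- flask: Small stoppered conical flask, 60 mm wide, 94 mm tall, standing on the mat at the back rail beyond the stop. Origin: centre of its base. Leave alone.
- dish: Small open glass cup, 48 mm wide, 36 mm tall, on the mat between the open clamping bar and the robot, towards +y. Origin: centre of its base. Leave alone.
- spray: Yellow spray bottle on the bench, 68 mm wide, 190 mm tall. Origin: centre of its base. Leave alone.
- tipbox: Box of pipette tips on the bench, 85 x 122 x 65 mm. Origin: centre of its base. Leave alone.
- tuberack: White rack of capped tubes on the bench, 75 x 200 x 97 mm. Origin: centre of its base. Leave alone.
- reagent: Glass reagent bottle on the bench to the left of the shaker, 72 mm wide, 145 mm tall. Origin: centre of its base. Leave alone.
Things that resemble listed ones, but are neither listed nor needed, are in the scene too. Leave any brown or green look-alike of the part that bears jar_centre alone.

How it is judged:
On the way, in this order (a step that is already met when the one before it is completed fails the run):
1. the jar is home: it presses on the end stop's bumper (over 0.4 N) and stands at the back rail (gap under 3 mm) (contact force between jar and stop above 0.4 N and x of jar_centre in the frame of stop above -0.055 m), for 0.2 s.
2. the clamping bar presses on the jar (contact force between clamp and jar above 1 N), for 0.2 s.
At the end, for the whole second after the job is handed in: The jar stands upright and at rest at the back rail (gap under 3 mm), still pressing on the end stop's bumper (over 0.4 N, that is pressed in about 1.5 mm), and the clamping bar, let go, still presses on it with more than 1 N (all of step 1 and angle between jar_centre's own z axis and vertical below 0.05 rad and contact force between clamp and jar above 1 N and linear speed of jar below 0.01 m/s); the robot touches nothing.
It fails at once if the jar strays more than 12 mm from the back rail (x of jar_centre in the frame of shaker below 0.056 m).
It fails at once if the robot presses the jar with more than 20 N (contact force between any of the fingers, the arm and jar above 20 N).
It fails at once if the clamping bar presses the jar with more than 15 N (contact force between clamp and jar above 15 N).
It fails at once if the jar is tipped (angle between jar_centre's own z axis and vertical above 0.2 rad).
It fails at once if another vessel or box is disturbed (moved more than 15 mm) (distance of any of flask, dish, spray, tipbox, tuberack, reagent from where it was at the start of the episode above 0.015 m).
It also fails if it takes over 72 s, if anything falls off the work surface, if the arm or the gripper's body presses on something with over 40 N, if the wrist force passes 120 N, or if a joint passes its speed limit or range.

### The arm

A 6-joint arm with a two-finger parallel gripper is mounted at the origin on the work surface. World frame = base frame: x ahead of the robot, y to its left, z up, the work surface at z = 0. Lengths are in m, angles in rad, forces in N, time in s.
With the tool pointing down it reaches from about 0.3 to 1 m from the base axis. Payload 5.1 kg.
Tool frame: the origin (TCP) lies on the centre line of the jaws, within the pads' length; the fingertips stand 25 mm ahead of it and the grasp point (between the pads) lies 6 mm ahead of it (manip.tips_ahead is the distance from the TCP to the fingertips, in m); x points along the fingers, z is the direction in which the jaws open and shut, and the axes are right-handed (so a half turn about x gives the same grasp; the last joint's range is limited). The gripper opens to 95 mm and grips with 3 to 60 N. Pads are 20 mm wide; open, the fingers measure 119 mm over their backs; the gripper's body (75 mm by 180 mm) begins 59 mm behind the grasp point.
Start: joints at [1.073, 0.124, 1.65, -0, 1.367, -0.083], TCP at [0.262, 0.595, 0.209] pointing down, gripper open.
Joint ranges: [-2.61, 2.61], [-1.02, 2.33], [0.03, 2.71], [-1.35, 4.49], [0.32, 2.68], [-2.91, 2.91]. Speed limits (rad/s): [2.57, 2.57, 3.14, 3.14, 3.14, 3.14].

### API

Orientations are given as a unit quaternion [x, y, z, w].
In Python, from station import manip gives the robot as it stands.
- The arm moves only by the tool jog_arm, never from a script. Its argument "commands" is a list of rows, each a list of 3 entries, a list of its own where there are three numbers: the closure, from 0 (fully open) to 1 (shut), then the shift along the tool's x, y, z in mm, then the turn about the tool's x in degrees. A call has 1 to 12 rows; each row shifts and turns the pose as measured when the row begins, along the tool's axes as they then stand; what a row does not reach is not made up. A row lasts 1/8 s, in which the tool goes at most 62.5 mm and 10.7 degrees, less where a joint would pass 70% of its speed; a pose out of reach is approached as far as the arm can. A call is refused whole if a number of a shift passes 62.5 or a number of a turn 10.7, either way. A call with a gripper value outside its range is refused whole. The fingers move at their own pace and stop on an object; "force" is the grip in N (left out, the last holds). Time passes only in rows, so rows that do not move let the fingers close. It gives the time, the measured TCP pose, the force and the opening at its end, in the units of the state.
- manip.get_obs(): the state, without advancing time (a new reading comes with each control period).
- manip.read_camera(name): name is "side" or "top"; returns the picture (420x560x3 uint8, blue, green, red); there is no depth.
- manip.calibration(name): a dict with "intrinsics" (3x3 intrinsics, pixels), "D" ([k1, k2, p1, p2, k3] as OpenCV has them; the pictures are not rectified), "R" (3x3) and "t" (3): a world point X has camera coordinates R X + t. Camera axes: x right, y down, z forward; pixel columns grow to the right and rows downward; lengths in m; the calibration is good to about 2 mm. A picture is of the moment at which its call begins. calibration takes no time and is no camera call.
- manip.hand_in(): hands the job in, once; it reports no verdict.
The state is a dict: "time_s": time; "joint_positions": joint angles; "qvel": joint speeds; "joint_efforts": joint torques, N m; "tool_pos": TCP position; "tool_rot": TCP orientation; "force": force on the tool from outside, world axes, zero at the start; "torque": the same for the moment, N m; "opening": finger opening in m.
Only numpy, scipy, OpenCV 4.12 (cv2) and the standard library are available. Lean on these libraries where they do the work, as an engineer would, in place of code of your own. Each camera call takes 0.05 s, during which the arm holds its last target.

## Working session

There is one attempt and no reset: what is moved stays moved. The work goes in short steps, Python scripts to look and compute and a tool call to move; the robot and the scene stay as the last step left them, time stands still between calls to the robot, and variables do not carry over. Pictures are saved under pics/ and viewed, and the job is handed in when it is done.

Besides the shell and the picture viewer there is one more tool, called as a command line: name --argument value ..., lists and objects as JSON in quotes. jog_arm: Moves the arm, as the interface text tells. Its arguments: {"type":"object","properties":{"commands":{"type":"array"},"force":{"type":"number"}},"required":["commands"]}

```bash
ls; mkdir -p pics
python3 - <<'E'
from station import manip
import cv2
o=manip.get_obs(); print(o)
for n in ("side","top"):
    im=manip.read_camera(n); cv2.imwrite(f"pics/{n}0.png",im)
    c=manip.calibration(n); print(n,c)
print(manip.tips_ahead)
E
```

```text
pics
{'time_s': 0.0, 'joint_positions': array([ 1.07338020e+00,  1.24499951e-01,  1.65164051e+00, -1.10468791e-05,
        1.36746093e+00, -8.26009191e-02]), 'qvel': array([ 1.43206130e-03, -8.20268206e-04, -1.78860631e-03, -1.79565574e-03,
        7.98045120e-05, -2.34664947e-03]), 'joint_efforts': array([-8.31675625e-04, -4.17592049e+01, -3.59937000e+01,  7.74492254e-02,
        4.91961383e-02, -1.70780500e-04]), 'tool_pos': array([0.26169174, 0.59430473, 0.20771017]), 'tool_rot': array([-0.38666358,  0.59286817,  0.38598163,  0.59162217]), 'force': array([0.09906863, 0.49160714, 0.29678636]), 'torque': array([ 0.00510546,  0.02984816, -0.02921486]), 'opening': 0.0952988438907327}
side {'intrinsics': array([[389.83784178,   0.        , 280.72608812],
       [  0.        , 389.83784178, 209.76465587],
       [  0.        ,   0.        ,   1.        ]]), 'D': array([-0.08389617,  0.        ,  0.        ,  0.        ,  0.        ]), 'R': array([[ 0.72648137, -0.68716363,  0.00556437],
       [-0.45235765, -0.48430453, -0.74888029],
       [ 0.51729814,  0.54153049, -0.66268194]]), 't': array([-0.41852182,  0.35413029,  0.80244544])}
top {'intrinsics': array([[529.51683746,   0.        , 279.06473146],
       [  0.        , 529.51683746, 218.02379109],
       [  0.        ,   0.        ,   1.        ]]), 'D': array([-0.05507382,  0.        ,  0.        ,  0.        ,  0.        ]), 'R': array([[ 9.46205151e-04, -9.99999106e-01,  9.44861641e-04],
       [-9.97613063e-01, -1.00918512e-03, -6.90446025e-02],
       [ 6.90454943e-02, -8.77275958e-04, -9.97613126e-01]]), 't': array([1.21579050e-03, 6.12680758e-01, 1.89564197e+00])}
0.025
```

View pics/side0.png

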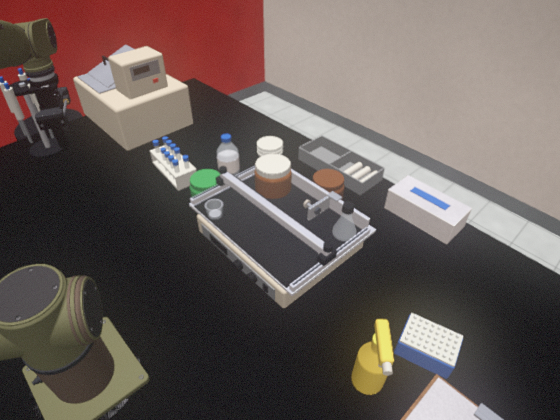

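View pics/top0.png

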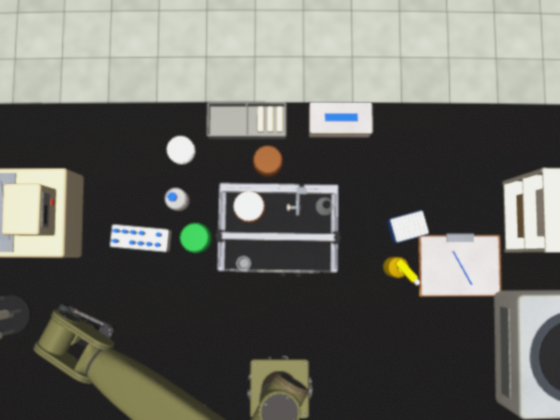

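Run:
```python
import cv2
t=cv2.imread("pics/top0.png"); s=cv2.imread("pics/side0.png")
c=t[60:260,180:440]; cv2.imwrite("pics/topc.png",cv2.resize(c,None,fx=3,fy=3,interpolation=cv2.INTER_CUBIC))
c=s[80:320,150:410]; cv2.imwrite("pics/sidec.png",cv2.resize(c,None,fx=2.5,fy=2.5,interpolation=cv2.INTER_CUBIC))
```

```text
(no output)
```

View pics/topc.png

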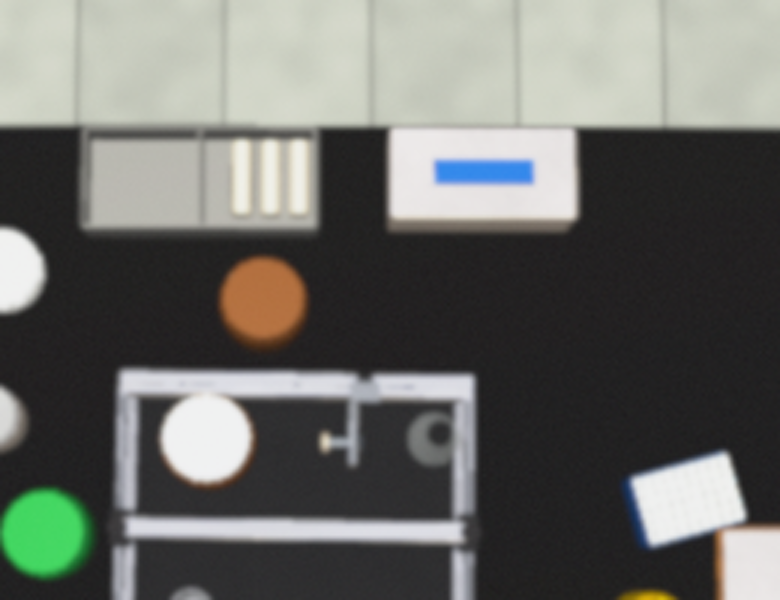

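View pics/sidec.png

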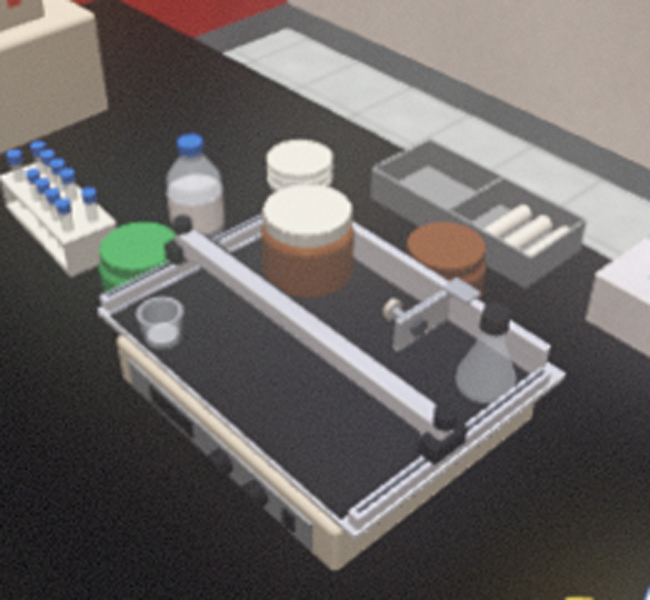

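The amber jar with a white lid on the mat is at top px (249,206). The look-alikes are a brown jar at (267,160), a green one at (195,237) and a white one at (181,150), all off the shaker, so only the first fits the description. Next I'll measure.

```bash
cat > h.py <<'E'
import numpy as np, cv2
from station import manip
from scipy.spatial.transform import Rotation as Ro
def pix2w(name,px,z):
    c=manip.calibration(name); px=np.array(px,float).reshape(-1,1,2)
    n=cv2.undistortPoints(px,c["intrinsics"],c["D"]).reshape(-1,2)
    R,t=np.array(c["R"]),np.array(c["t"]); C=-R.T@t
    d=np.c_[n,np.ones(len(n))]@R
    return C+d*((z-C[2])/d[:,2])[:,None]
def w2pix(name,X):
    c=manip.calibration(name)
    return cv2.projectPoints(np.array(X,float).reshape(-1,3),cv2.Rodrigues(np.array(c["R"]))[0],np.array(c["t"]),c["intrinsics"],c["D"])[0].reshape(-1,2)
E
python3 - <<'E'
from h import *
print("C",[-np.array(manip.calibration(n)["R"]).T@manip.calibration(n)["t"] for n in("top","side")])
o=manip.get_obs();print(Ro.from_quat(o["tool_rot"]).as_matrix().round(3))
f=lambda x,y:(180+(x+.5)/3-.5,60+(y+.5)/3-.5)
print("jar",pix2w("top",f(206,438),.190))
print("rail",pix2w("top",[f(118,372),f(475,375),f(140,398),f(455,400)],.145))
t=cv2.imread("pics/top0.png")
for nm,(y0,y1,x0,x1) in dict(a=(176,276,212,282),b=(176,276,278,348)).items():
    cv2.imwrite(f"pics/t_{nm}.png",cv2.resize(t[y0:y1,x0:x1],None,fx=6,fy=6,interpolation=cv2.INTER_CUBIC))
s=cv2.imread("pics/side0.png")
cv2.imwrite("pics/s_a.png",cv2.resize(s[130:300,185:385],None,fx=3.5,fy=3.5,interpolation=cv2.INTER_CUBIC))
E
```

```text
C [array([0.48033164, 0.0034971 , 1.93341846]), array([ 0.04913831, -0.55063474,  0.7992961 ])]
[[-0.001 -0.915  0.403]
 [-0.002  0.403  0.915]
 [-1.     0.    -0.002]]
jar [[0.64184513 0.10360745 0.19      ]]
rail [[ 0.72112217  0.20647525  0.145     ]
 [ 0.71812495 -0.19857205  0.145     ]
 [ 0.69145684  0.18123738  0.145     ]
 [ 0.68955374 -0.17566712  0.145     ]]
```

View pics/t_a.png

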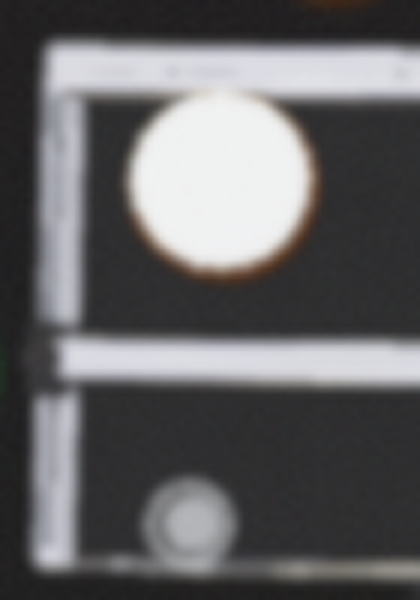

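View pics/t_b.png

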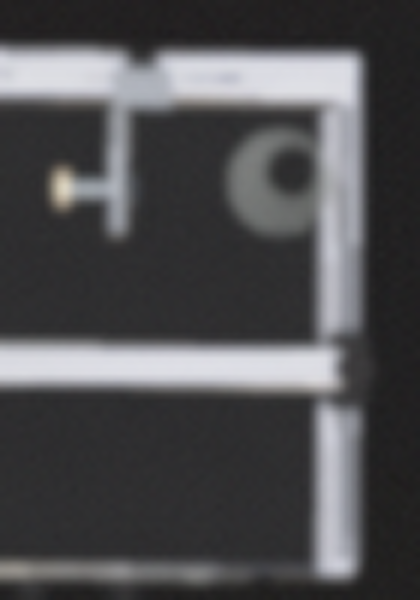

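View pics/s_a.png

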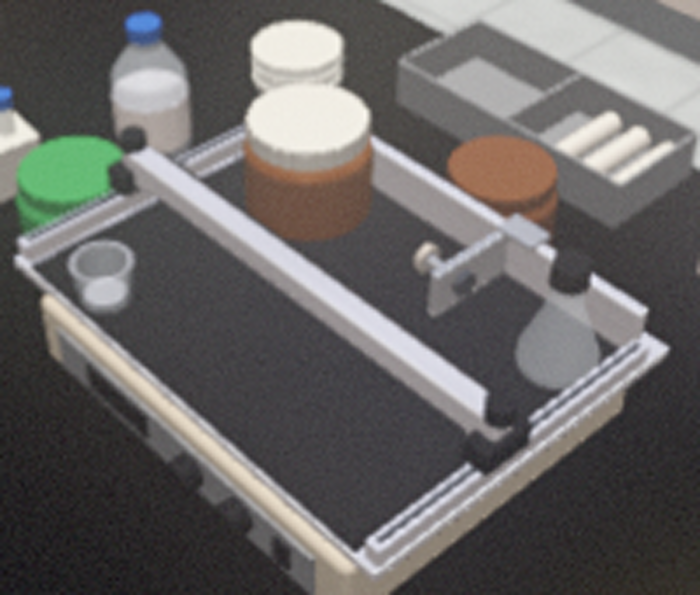

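Run:
```python
from h import *
g=cv2.imread("pics/top0.png")[:,:,1].astype(float)
def edge(col,r0,r1,sign):
    p=g[r0:r1+1,col-1:col+2].mean(1); d=np.diff(p)*sign; d[d<0.25*d.max()]=0
    return r0+.5+(d*np.arange(len(d))).sum()/d.sum()
def fit(cols,r0,r1,sign,z,nm):
    px=[(c,edge(c,r0,r1,sign)) for c in cols]
    W=pix2w("top",px,z); y=W[:,1];x=W[:,0]
    a,b=np.polyfit(y,x,1);r=x-a*y-b;k=abs(r)<.0015;a,b=np.polyfit(y[k],x[k],1)
    print(nm,"slope",a,"x at y=0",b,"x at .1",a*.1+b,"res",(x[k]-a*y[k]-b).std(),k.sum(),px[0],px[-1])
    return a,b
fit(list(range(270,292))+list(range(306,328)),188,197,-1,.145,"railface")
fit(range(226,332,3),228,236,1,.157,"barface")
fit(range(226,332,3),236,244,-1,.157,"barback")
A=lambda c,r:(212+(c+.5)/6-.5,176+(r+.5)/6-.5)
B=lambda c,r:(278+(c+.5)/6-.5,176+(r+.5)/6-.5)
print("jar",pix2w("top",A(222,180),.190))
# lid circle by fit
b=cv2.imread("pics/top0.png")[180:230,226:275]; m=(b.min(2)>190).astype(np.uint8); m[:11]=0
c=max(cv2.findContours(m,cv2.RETR_EXTERNAL,cv2.CHAIN_APPROX_NONE)[0],key=len)
(ex,ey),ax,_=cv2.fitEllipse(c); print(ex+226,ey+180,ax,pix2w("top",(ex+226,ey+180),.190))
print("bumper front, plate face, hole",pix2w("top",[B(50,189),B(107,189)],.13),pix2w("top",[B(107,150)],.146))
print("plate front end",pix2w("top",B(118,238),.146))
print("side guide left inner/outer", pix2w("top",[A(84,250),A(46,46)],.121))
print("rail ends",pix2w("top",[A(46,60),B(362,60)],.145), "front corners", pix2w("top",[A(33,565),B(356,573)],.121))
print("dish",pix2w("top",A(190,523),.13),"flask",pix2w("top",B(272,182),.12))
```

```text
railface slope 0.022562746495486855 x at y=0 0.693095925296054 x at .1 0.6953521999456027 res 0.00037121898675105314 43 (270, np.float64(191.922131147541)) (327, np.float64(192.91987829614604))
barface slope 0.014238803194162148 x at y=0 0.5536889105878039 x at .1 0.5551127909072201 res 0.0003403338141790893 36 (226, np.float64(231.92316258351892)) (331, np.float64(233.57457627118643))
barback slope 0.015170709522260694 x at y=0 0.5308532900119807 x at .1 0.5323703609642068 res 0.00038738326408089733 36 (226, np.float64(238.53365384615384)) (331, np.float64(240.40881458966567))
jar [[0.6421225  0.10278204 0.19      ]]
248.2154312133789 205.18539810180664 (27.569515228271484, 28.28832244873047) [[0.64344254 0.10400557 0.19      ]]
bumper front, plate face, hole [[ 0.64266576 -0.02147988  0.13      ]
 [ 0.64270089 -0.05396349  0.13      ]] [[ 0.66339317 -0.05348196  0.146     ]]
plate front end [[ 0.61351469 -0.05962664  0.146     ]]
side guide left inner/outer [[0.60824736 0.18550302 0.121     ]
 [0.72580163 0.20834953 0.121     ]]
rail ends [[ 0.71455252  0.20556057  0.145     ]
 [ 0.71498214 -0.19826443  0.145     ]] front corners [[ 0.42864967  0.21321026  0.121     ]
 [ 0.42450861 -0.19564754  0.121     ]]
dish [[0.45276862 0.12339584 0.13      ]] flask [[ 0.64773998 -0.14890754  0.12      ]]
```

```bash
cat >> h.py <<'E'
def S(p,c=(0.577,0.006),yaw=-0.0155):
    p=np.atleast_2d(np.array(p,float)); R=np.array([[np.cos(yaw),-np.sin(yaw)],[np.sin(yaw),np.cos(yaw)]])
    return np.c_[p[:,:2]@R.T+np.array(c),p[:,2]]
E
cat > ov.py <<'E'
from h import *
import sys
def draw(name,src,out,box,k,c,yaw,bar,jar,bum):
    im=cv2.imread(src); x0,x1,y0,y1=box
    im=cv2.resize(im[y0:y1,x0:x1],None,fx=k,fy=k,interpolation=cv2.INTER_CUBIC)
    def L(pts,col,world=False):
        P=np.array(pts) if world else S(pts,c,yaw)
        q=(w2pix(name,P)+.5-[x0,y0])*k-.5
        cv2.polylines(im,[np.round(q*8).astype(np.int32)],False,col,1,cv2.LINE_AA,3)
    L([(.12,-.2,.145),(.12,.2,.145)],(0,0,255)); L([(.12,-.2,.105),(.12,.2,.105)],(255,255,0))
    L([(bar,-.185,.157),(bar,.185,.157),(bar-.024,.185,.157),(bar-.024,-.185,.157),(bar,-.185,.157)],(0,255,0))
    L([(-.15,-.205,.105),(-.15,.205,.105),(.15,.205,.105),(.15,-.205,.105),(-.15,-.205,.105)],(255,0,255))
    L([(.12,bum,.105),(.042,bum,.105),(.042,bum,.146),(.12,bum,.146)],(0,165,255))
    a=np.linspace(0,6.3,60)
    for r,z in((.0475,.19),(.052,.105),(.052,.169)):
        L(np.c_[jar[0]+r*np.cos(a),jar[1]+r*np.sin(a),0*a+z],(255,0,0),True)
    cv2.imwrite(out,im)
E
python3 - <<'E'
from ov import *
for n,b,k in (("top",(205,355,170,285),5),("side",(185,385,130,300),4)):
    draw(n,f"pics/{n}0.png",f"pics/ov_{n}.png",b,k,(.577,.006),-.0155,-.03,(.6428,.1035),-.06)
E
```

```text
(no output)
```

View pics/ov_top.png

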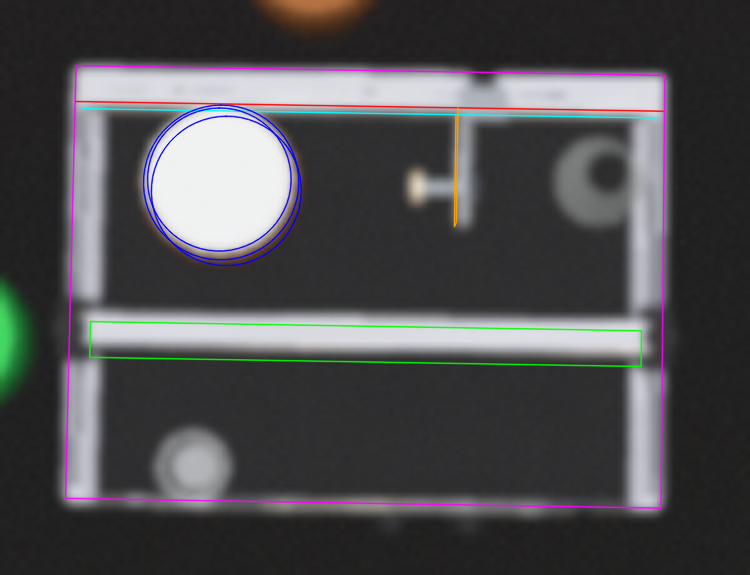

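View pics/ov_side.png

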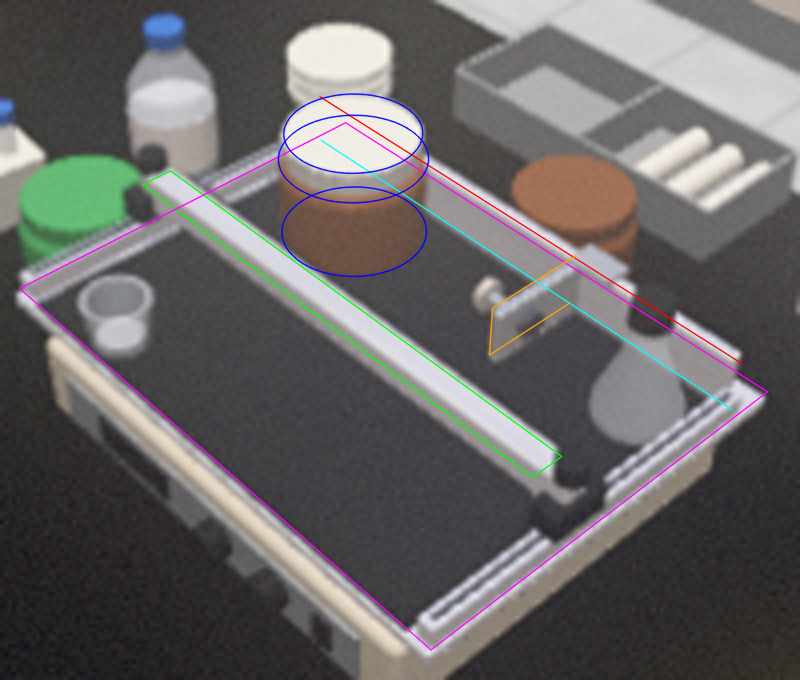

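jog_arm --commands '[[0.58,[-5,0,0],9.6],[0.58,[-5,0,0],9.6],[0.58,[-5,0,0],9.6],[0.58,[-5,0,0],9.6],[0.58,[-5,0,0],9.6],[0.58,[-5,0,0],9.6],[0.58,[-5,0,0],9.6]]' --force 20

```text
time_s: 0.98
tool_pos: [0.2603, 0.5918, 0.2375]
tool_rot: [0.016, 0.709, -0.024, 0.705]
force: [-0.2, 0.8, -0.2]
opening: 0.0402
```

jog_arm --commands '[[0.58,[0,-30,30],0],[0.58,[0,-40,39],0],[0.58,[0,-40,39],0],[0.58,[0,-40,39],0],[0.58,[0,-40,39],0],[0.58,[0,-40,39],0],[0.58,[0,-40,39],0],[0.58,[0,-40,39],0],[0.58,[0,-40,39],0],[0.58,[0,0,0],0]]'

```text
time_s: 2.22
tool_pos: [0.5894, 0.2111, 0.2339]
tool_rot: [0.014, 0.711, -0.024, 0.703]
force: [-0.3, -0.2, -0.3]
opening: 0.0399
```

Run:
```python
from h import *
o=manip.get_obs();print(o["time_s"],o["tool_pos"],o["joint_positions"].round(3),o["force"]);R=Ro.from_quat(o["tool_rot"]).as_matrix();print(R.round(4))
print("need, tool axes mm",1000*R.T@(np.array([.652,.191,.2375])-o["tool_pos"]))
```

```text
2.225 [0.5894338  0.21112118 0.23386251] [ 0.263  0.068  1.668 -0.011  1.42   0.319] [-0.27991857 -0.2419916  -0.26707959]
[[-0.0118  0.0537  0.9985]
 [-0.0146  0.9984 -0.0539]
 [-0.9998 -0.0152 -0.011 ]]
need, tool axes mm [ -4.08296043 -16.78293197  63.51602338]
```

jog_arm --commands '[[0.58,[0,-8,32],-2.2],[0.58,[0,-8,32],0],[0.58,[0,0,0],0],[0.58,[20,0,0],0],[0.58,[20,0,0],0],[0.58,[0,0,0],0]]'

```text
time_s: 2.98
tool_pos: [0.648, 0.1951, 0.1867]
tool_rot: [-0.001, 0.714, -0.009, 0.7]
force: [0.1, -0.1, -0.2]
opening: 0.0399
```

Run:
```python
from h import *
o=manip.get_obs();print(o["time_s"],o["tool_pos"],o["force"]);R=Ro.from_quat(o["tool_rot"]).as_matrix();print(R.round(4))
print("need, tool axes mm",1000*R.T@(np.array([.652,.191,.152])-o["tool_pos"]))
for n in ("top","side"):
    im=manip.read_camera(n); cv2.imwrite(f"pics/{n}1.png",im)
t=cv2.imread("pics/top1.png")[150:290,200:350];s=cv2.imread("pics/side1.png")[110:300,185:385]
t=cv2.resize(t,None,fx=2.8,fy=2.8,interpolation=3);s=cv2.resize(s,None,fx=1.9,fy=1.9,interpolation=3)
h=max(t.shape[0],s.shape[0]);P=lambda a:cv2.copyMakeBorder(a,0,h-a.shape[0],0,0,0)
cv2.imwrite("pics/both1.png",np.hstack([P(t),P(s)]))
```

```text
2.975 [0.64804445 0.19512444 0.18670296] [ 0.07358891 -0.06793861 -0.21426746]
[[-0.0201  0.0107  0.9997]
 [-0.0143  0.9998 -0.011 ]
 [-0.9997 -0.0145 -0.02  ]]
need, tool axes mm [34.67153743 -3.57897874  4.69343498]
```

View pics/both1.png

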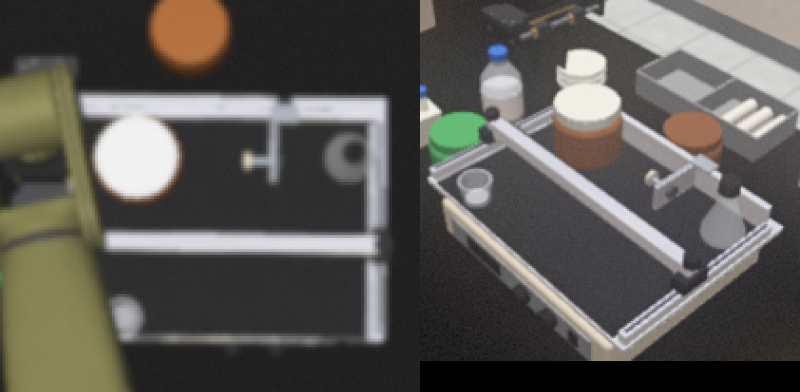

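Run:
```python
from h import *
print(w2pix("side",[[.648,.195,.187],[.648,.195,.162],[.6485,.104,.19]]),w2pix("top",[[.648,.195,.187]]))
```

```text
[[252.68266313 149.49449489]
 [253.03103316 156.75821798]
 [274.23686603 161.70396838]] [[220.8313412  203.87819261]]
```

View pics/side1.png

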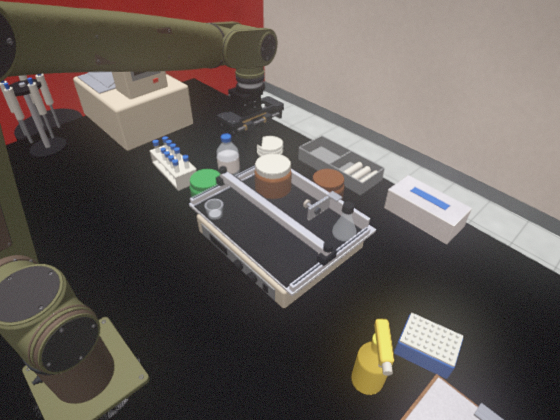

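View pics/top1.png

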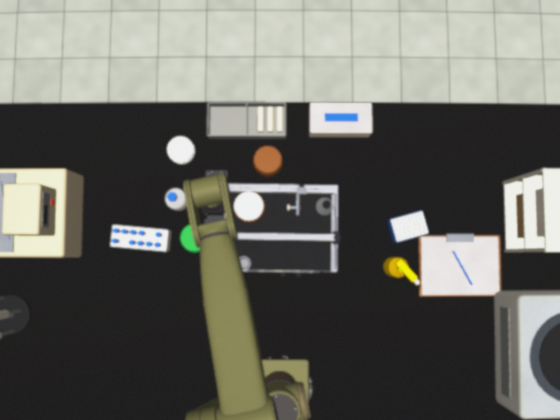

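Run:
```python
import cv2
s=cv2.imread("pics/side1.png")[60:210,190:340]
cv2.imwrite("pics/s1z.png",cv2.resize(s,None,fx=4,fy=4,interpolation=3))
from h import *
o=manip.get_obs();R=Ro.from_quat(o["tool_rot"]).as_matrix();p=o["tool_pos"]
for nm,v in dict(tipL=[.025,0,-.026],tipR=[.025,0,.026],bodyL=[-.053,0,-.09],bodyR=[-.053,0,.09]).items(): print(nm,w2pix("side",p+R@np.array(v)), (w2pix("side",p+R@np.array(v))-[190,60])*4)
```

```text
tipL [[246.34764595 159.2143216 ]] [[225.39058382 396.85728638]]
tipR [[260.08711666 152.74828085]] [[280.34846666 370.99312341]]
bodyL [[226.30500084 143.39333392]] [[145.22000338 333.57333568]]
bodyR [[276.15661483 122.06552871]] [[344.62645933 248.26211484]]
```

View pics/s1z.png

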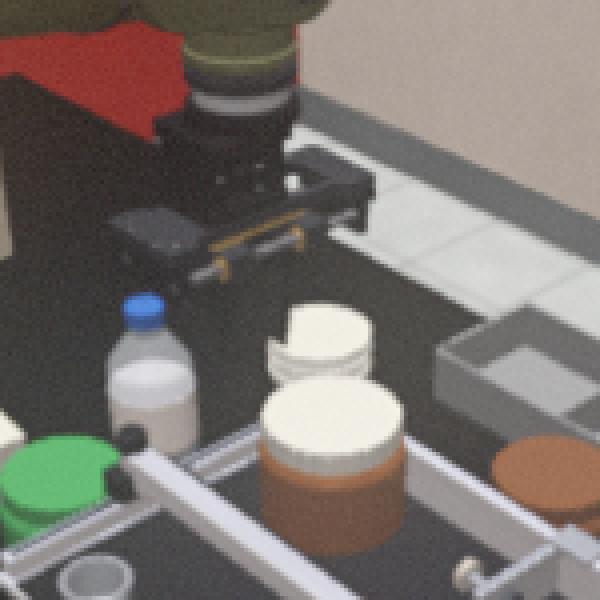

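jog_arm --commands '[[0.58,[12,0,5],0],[0.58,[12,0,0],0],[0.58,[8,0,0],0],[0.58,[3,0,0],0],[0.58,[0,-4,0],0],[0.58,[0,-4,0],0],[0.58,[0,0,0],0]]'

```text
time_s: 3.95
tool_pos: [0.6552, 0.1863, 0.1541]
tool_rot: [-0.001, 0.712, -0.009, 0.703]
force: [-0.9, 0.1, 0.2]
opening: 0.0397
```

```bash
cat > st.py <<'E'
from h import *
o=manip.get_obs();p=o["tool_pos"];R=Ro.from_quat(o["tool_rot"]).as_matrix()
c,yaw=np.array((0.577,0.006)),-0.0155
r=np.array([[np.cos(yaw),-np.sin(yaw)],[np.sin(yaw),np.cos(yaw)]])
q=r.T@(p[:2]-c)
print("t",o["time_s"],"tcp",p.round(4),"shaker xy",q.round(4),"F sh",(r.T@o["force"][:2]).round(2),o["force"][2].round(2),"open",round(o["opening"],4))
print("zaxis yaw",np.degrees(np.arctan2(R[1,2],R[0,2])).round(2),"tilt",R[:2,0].round(3))
E
python3 st.py
```

```text
t 3.95 tcp [0.6552 0.1863 0.1541] shaker xy [0.0754 0.1815] F sh [-0.93  0.06] 0.19 open 0.0397
zaxis yaw -0.65 tilt [-0.013 -0.013]
```

jog_arm --commands '[[0.58,[0,-4,-2],0],[0.58,[0,-4,-2],0],[0.58,[0,-3,0],0],[0.58,[0,-2.5,0],0],[0.58,[0,-2,0],0],[0.58,[0,-2,0],0],[0.58,[0,-2,0],0],[0.58,[0,-2,0],0]]'

```text
time_s: 4.95
tool_pos: [0.651, 0.1641, 0.1553]
tool_rot: [0.0, 0.711, -0.008, 0.703]
force: [-0.5, 3.0, 0.3]
opening: 0.04
```

```bash
python3 st.py
```

```text
t 4.95 tcp [0.651  0.1641 0.1553] shaker xy [0.0716 0.1592] F sh [-0.58  3.01] 0.31 open 0.04
zaxis yaw -0.67 tilt [-0.011 -0.011]
```

jog_arm --commands '[[0.58,[0.2,-2,0],0],[0.58,[0.2,-2,0],0],[0.58,[0.2,-2,0],0],[0.58,[0.2,-2,0],0],[0.58,[0.2,-2,0],0],[0.58,[0.2,-2,0],0]]'

```text
time_s: 5.7
tool_pos: [0.6507, 0.1546, 0.1553]
tool_rot: [0.002, 0.711, -0.006, 0.703]
force: [-2.0, 4.1, 2.0]
opening: 0.0397
```

```bash
python3 st.py
python3 - <<'E'
from h import *
s=manip.read_camera("top")[150:290,200:350]
cv2.imwrite("pics/t2.png",cv2.resize(s,None,fx=4,fy=4,interpolation=3))
E
```

```text
t 5.7 tcp [0.6507 0.1546 0.1553] shaker xy [0.0714 0.1497] F sh [-2.04  4.04] 2.03 open 0.0397
zaxis yaw -0.64 tilt [-0.011 -0.005]
```

View pics/t2.png

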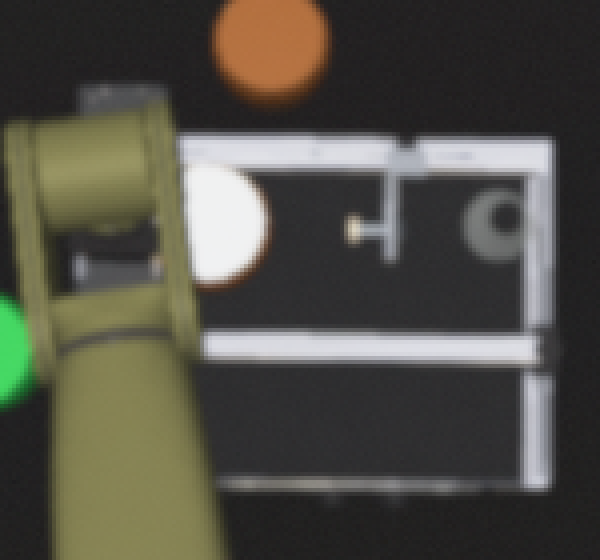

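jog_arm --commands '[[0.58,[0.3,-2.5,0],0],[0.58,[0.3,-2.5,0],0],[0.58,[0.3,-2.5,0],0],[0.58,[0.3,-2.5,0],0],[0.58,[0.3,-2.5,0],0],[0.58,[0.3,-2.5,0],0],[0.58,[0.3,-2.5,0],0],[0.58,[0.3,-2.5,0],0]]'

```text
time_s: 6.75
tool_pos: [0.6477, 0.1382, 0.1552]
tool_rot: [0.006, 0.713, -0.003, 0.701]
force: [-3.0, 6.6, 2.6]
opening: 0.0399
```

```bash
python3 st.py
```

```text
t 6.75 tcp [0.6477 0.1382 0.1552] shaker xy [0.0686 0.1332] F sh [-3.14  6.59] 2.58 open 0.0399
zaxis yaw -0.7 tilt [-0.018  0.004]
```

jog_arm --commands '[[0.58,[0.3,-2.5,0.5],0],[0.58,[0.3,-2.5,0.5],0],[0.58,[0.3,-2.5,0.5],0],[0.58,[0.3,-2.5,0.5],0],[0.58,[0.3,-2.5,0.5],0],[0.58,[0.3,-2.5,0.5],0],[0.58,[0.3,-2.5,0.5],0],[0.58,[0.3,-2.5,0.5],0]]'

```text
time_s: 7.75
tool_pos: [0.6438, 0.1262, 0.1551]
tool_rot: [0.012, 0.72, 0.003, 0.694]
force: [-2.4, 7.1, 3.7]
opening: 0.0402
```

```bash
python3 st.py;  python3 - <<'E'
from h import *
s=manip.read_camera("top")[150:290,200:350]
cv2.imwrite("pics/t3.png",cv2.resize(s,None,fx=4,fy=4,interpolation=3))
E
```

```text
t 7.75 tcp [0.6438 0.1262 0.1551] shaker xy [0.0649 0.1212] F sh [-2.48  7.05] 3.74 open 0.0402
zaxis yaw -0.71 tilt [-0.036  0.021]
```

View pics/t3.png

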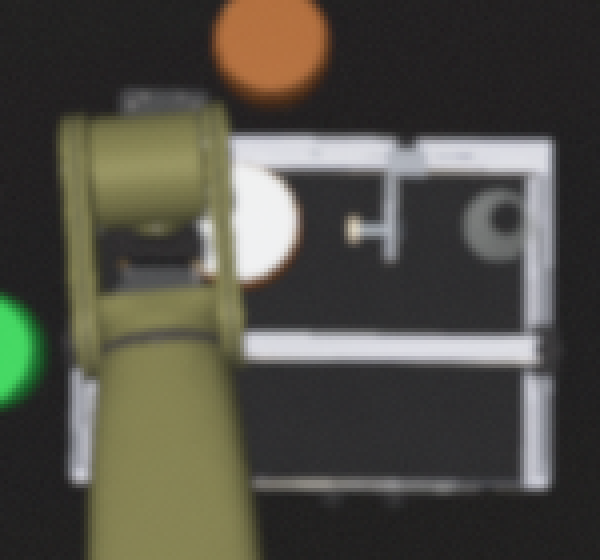

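jog_arm --commands '[[0.58,[0,3,0],0],[0.58,[0,4,2],0],[0.58,[2,4,4],0],[0.58,[4,0,3],0],[0.58,[2,0,0],0]]'

```text
time_s: 8.43
tool_pos: [0.6535, 0.1337, 0.1449]
tool_rot: [0.009, 0.72, 0.0, 0.694]
force: [-0.1, 0.4, 0.7]
opening: 0.0401
```

```bash
python3 st.py;  python3 - <<'E'
from h import *
s=manip.read_camera("top")[150:290,200:350]
cv2.imwrite("pics/t4.png",cv2.resize(s,None,fx=4,fy=4,interpolation=3))
s=manip.read_camera("side")[100:240,210:390]
cv2.imwrite("pics/s4.png",cv2.resize(s,None,fx=4,fy=4,interpolation=3))
E
```

```text
t 8.425 tcp [0.6535 0.1337 0.1449] shaker xy [0.0745 0.1289] F sh [-0.07  0.42] 0.72 open 0.0401
zaxis yaw -0.73 tilt [-0.037  0.014]
```

View pics/t4.png

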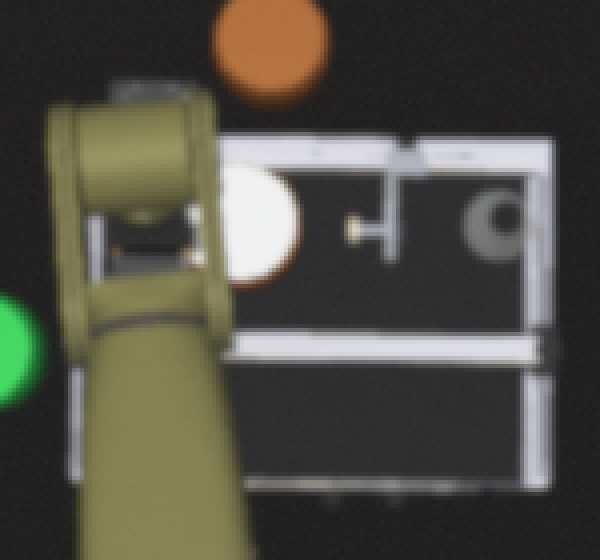

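View pics/s4.png

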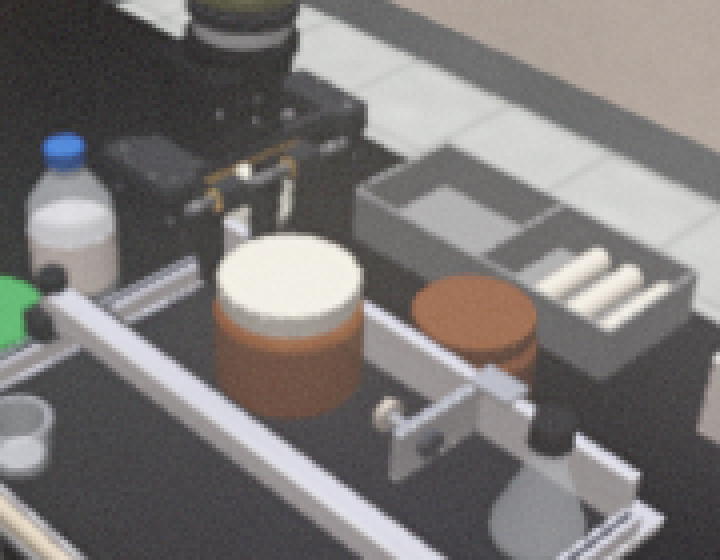

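jog_arm --commands '[[0.58,[-3,-3,0],0],[0.58,[0,-2,0],0],[0.58,[0,-2.5,0.3],0],[0.58,[0,-3.5,0.5],0],[0.58,[0,-4,0.5],0],[0.58,[0,-4,0.5],0]]'

```text
time_s: 9.28
tool_pos: [0.6513, 0.1202, 0.1481]
tool_rot: [0.014, 0.723, 0.004, 0.691]
force: [-3.2, 4.7, 1.4]
opening: 0.04
```

```bash
python3 st.py
```

```text
t 9.275 tcp [0.6513 0.1202 0.1481] shaker xy [0.0725 0.1153] F sh [-3.27  4.61] 1.35 open 0.04
zaxis yaw -0.73 tilt [-0.045  0.026]
```

jog_arm --commands '[[0.58,[0,-4.5,0.3],0],[0.58,[0,-4.5,0.3],0],[0.58,[0,-4.5,0.3],0],[0.58,[0,-4.5,0.3],0],[0.58,[0,-4,0.3],0]]'

```text
time_s: 9.9
tool_pos: [0.6469, 0.1053, 0.1481]
tool_rot: [0.019, 0.727, 0.01, 0.686]
force: [-3.1, 6.2, 1.9]
opening: 0.0401
```

```bash
python3 st.py;  python3 - <<'E'
from h import *
s=manip.read_camera("top")[150:290,200:350]
cv2.imwrite("pics/t5.png",cv2.resize(s,None,fx=4,fy=4,interpolation=3))
s=manip.read_camera("side")[100:240,210:390]
cv2.imwrite("pics/s5.png",cv2.resize(s,None,fx=4,fy=4,interpolation=3))
E
```

```text
t 9.9 tcp [0.6469 0.1053 0.1481] shaker xy [0.0684 0.1003] F sh [-3.22  6.19] 1.9 open 0.0401
zaxis yaw -0.67 tilt [-0.058  0.041]
```

View pics/t5.png

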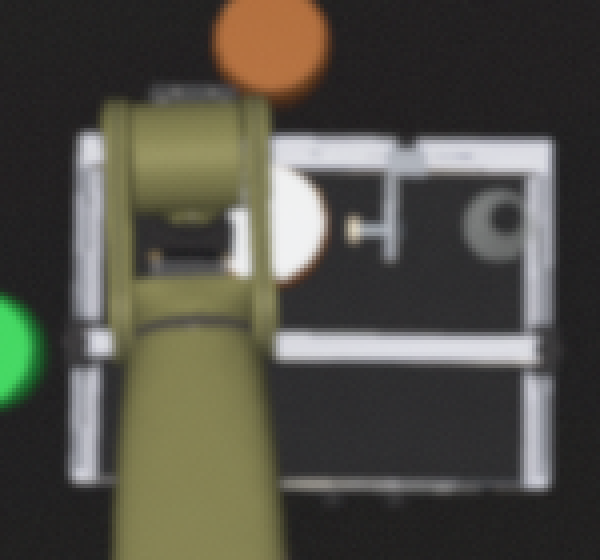

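View pics/s5.png

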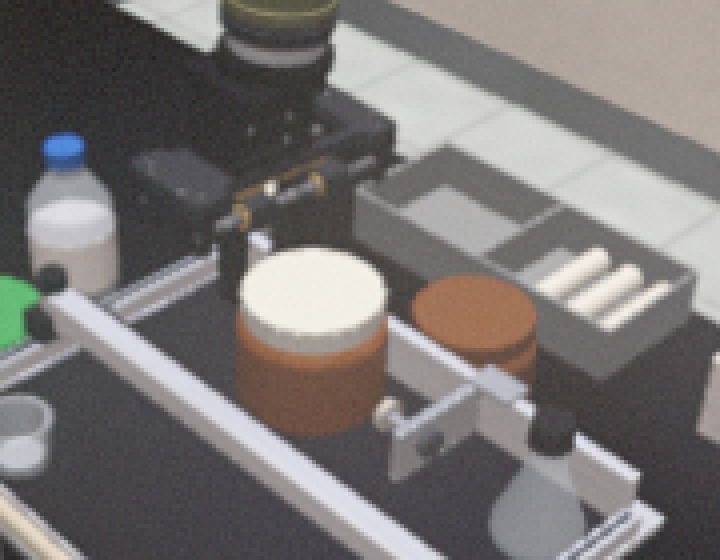

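jog_arm --commands '[[0.58,[0,-4,0.5],0],[0.58,[0,-4,0.5],0],[0.58,[0,-3.5,0.5],0]]'

```text
time_s: 10.38
tool_pos: [0.6443, 0.098, 0.1479]
tool_rot: [0.022, 0.73, 0.013, 0.683]
force: [-3.4, 5.7, 2.7]
opening: 0.0398
```

```bash
python3 st.py
```

```text
t 10.375 tcp [0.6443 0.098  0.1479] shaker xy [0.0658 0.0931] F sh [-3.46  5.64] 2.73 open 0.0398
zaxis yaw -0.63 tilt [-0.067  0.049]
```

jog_arm --commands '[[0.58,[0,4,0],0],[0.58,[0,4,4],0],[0.58,[0,2,5],0],[0.58,[0,0,2],0]]'

```text
time_s: 10.88
tool_pos: [0.6568, 0.1068, 0.148]
tool_rot: [0.02, 0.73, 0.012, 0.683]
force: [-0.8, 0.0, -0.7]
opening: 0.0401
```

```bash
python3 st.py;  python3 - <<'E'
from h import *
s=manip.read_camera("top")[150:290,200:350]
cv2.imwrite("pics/t6.png",cv2.resize(s,None,fx=4,fy=4,interpolation=3))
E
```

```text
t 10.875 tcp [0.6568 0.1068 0.148 ] shaker xy [0.0782 0.102 ] F sh [-0.79  0.02] -0.65 open 0.0401
zaxis yaw -0.63 tilt [-0.065  0.046]
```

View pics/t6.png

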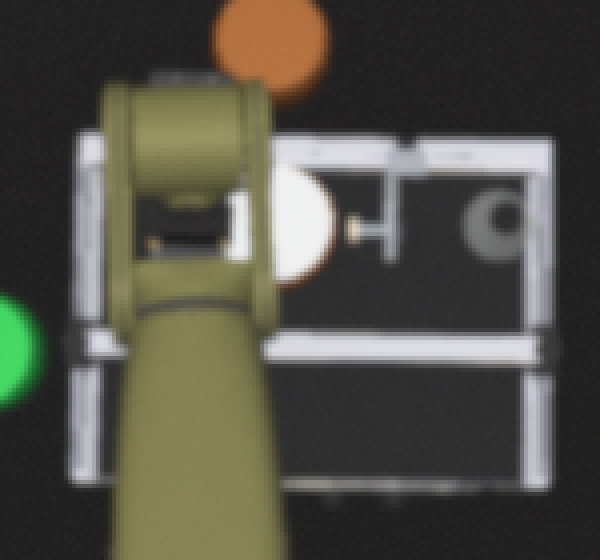

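jog_arm --commands '[[0.58,[0,-2.5,-1],0],[0.58,[0,-2,0],0],[0.58,[0,-3,0],0],[0.58,[0,-3,0],0],[0.58,[0,-3,0],0]]'

```text
time_s: 11.55
tool_pos: [0.6548, 0.0954, 0.1476]
tool_rot: [0.023, 0.73, 0.014, 0.683]
force: [-1.4, 4.7, 1.8]
opening: 0.0402
```

```bash
python3 st.py
```

```text
t 11.55 tcp [0.6548 0.0954 0.1476] shaker xy [0.0764 0.0906] F sh [-1.51  4.65] 1.83 open 0.0402
zaxis yaw -0.64 tilt [-0.067  0.052]
```

jog_arm --commands '[[0.58,[0,-2.5,0],0],[0.58,[0,-2.5,0],0]]'

```text
time_s: 11.8
tool_pos: [0.6541, 0.0918, 0.1476]
tool_rot: [0.024, 0.731, 0.015, 0.682]
force: [-1.2, 5.5, 0.8]
opening: 0.0398
```

```bash
python3 st.py;  python3 - <<'E'
from h import *
s=manip.read_camera("top")[170:240,240:320]
cv2.imwrite("pics/t7.png",cv2.resize(s,None,fx=8,fy=8,interpolation=3))
E
```

```text
t 11.8 tcp [0.6541 0.0918 0.1476] shaker xy [0.0757 0.087 ] F sh [-1.27  5.46] 0.79 open 0.0398
zaxis yaw -0.62 tilt [-0.068  0.055]
```

View pics/t7.png

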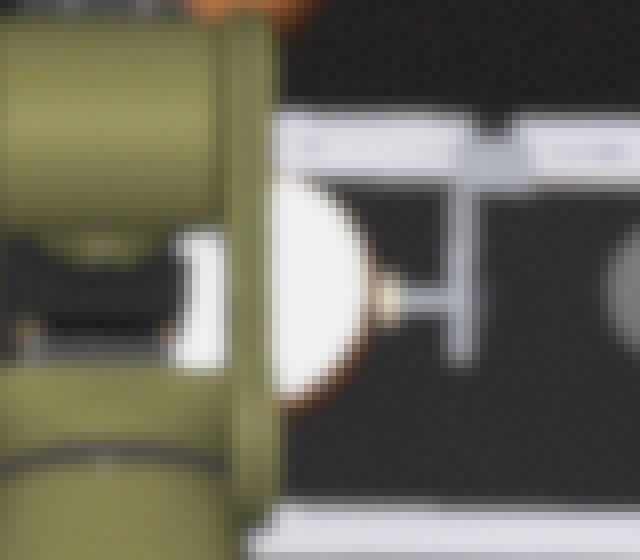

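jog_arm --commands '[[0.58,[0,-2,0],0],[0.58,[0,-2,0],0]]'

```text
time_s: 12.1
tool_pos: [0.6534, 0.0888, 0.1476]
tool_rot: [0.025, 0.731, 0.016, 0.682]
force: [-1.5, 4.7, 1.4]
opening: 0.0398
```

```bash
python3 st.py
```

```text
t 12.1 tcp [0.6534 0.0888 0.1476] shaker xy [0.0751 0.084 ] F sh [-1.54  4.7 ] 1.44 open 0.0398
zaxis yaw -0.61 tilt [-0.069  0.057]
```

jog_arm --commands '[[0.58,[0,-1.5,0],0]]'

```text
time_s: 12.22
tool_pos: [0.6532, 0.0878, 0.1476]
tool_rot: [0.025, 0.731, 0.016, 0.682]
force: [-0.3, 4.9, 1.0]
opening: 0.0398
```

```bash
python3 st.py
```

```text
t 12.225 tcp [0.6532 0.0878 0.1476] shaker xy [0.0749 0.083 ] F sh [-0.38  4.93] 1.04 open 0.0398
zaxis yaw -0.6 tilt [-0.07   0.058]
```

jog_arm --commands '[[0.58,[0,-1.5,0],0],[0.58,[0,-1.5,0],0]]'

```text
time_s: 12.48
tool_pos: [0.6529, 0.086, 0.1476]
tool_rot: [0.026, 0.731, 0.017, 0.681]
force: [-0.9, 5.6, 0.6]
opening: 0.0404
```

```bash
python3 st.py;  python3 - <<'E'
from h import *
s=manip.read_camera("top")[170:240,240:320]
cv2.imwrite("pics/t8.png",cv2.resize(s,None,fx=8,fy=8,interpolation=3))
E
```

```text
t 12.475 tcp [0.6529 0.086  0.1476] shaker xy [0.0746 0.0811] F sh [-0.95  5.57] 0.6 open 0.0404
zaxis yaw -0.59 tilt [-0.07   0.061]
```

View pics/t8.png

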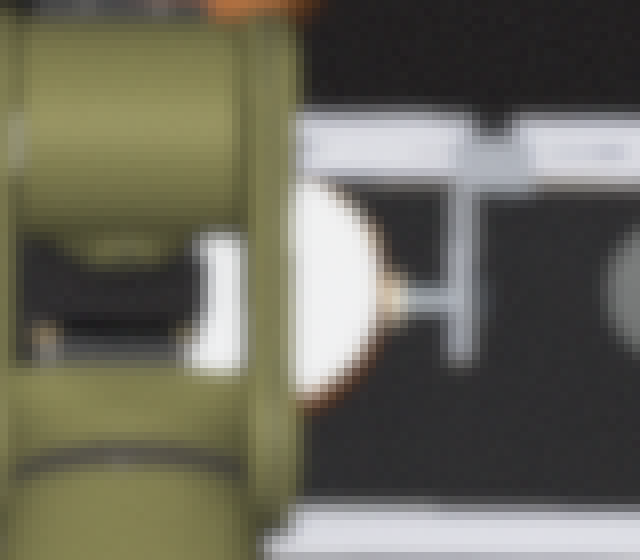

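jog_arm --commands '[[0.58,[0,-1.5,0],0]]'

```text
time_s: 12.65
tool_pos: [0.6528, 0.0851, 0.1476]
tool_rot: [0.026, 0.731, 0.017, 0.681]
force: [-0.6, 5.1, 1.3]
opening: 0.0396
```

jog_arm --commands '[[0.58,[0,-1.5,0],0]]'

```text
time_s: 12.78
tool_pos: [0.6527, 0.0843, 0.1476]
tool_rot: [0.027, 0.731, 0.018, 0.681]
force: [-0.2, 5.9, 0.6]
opening: 0.0399
```

jog_arm --commands '[[0.58,[0,-1.5,0],0]]'

```text
time_s: 12.9
tool_pos: [0.6527, 0.0842, 0.1478]
tool_rot: [0.028, 0.731, 0.019, 0.681]
force: [-0.6, 8.2, 0.8]
opening: 0.0399
```

```bash
python3 st.py;  python3 - <<'E'
from h import *
s=manip.read_camera("top")[170:240,240:320]
cv2.imwrite("pics/t9.png",cv2.resize(s,None,fx=8,fy=8,interpolation=3))
E
```

```text
t 12.9 tcp [0.6527 0.0842 0.1478] shaker xy [0.0745 0.0793] F sh [-0.73  8.16] 0.76 open 0.0399
zaxis yaw -0.59 tilt [-0.07   0.066]
```

View pics/t9.png

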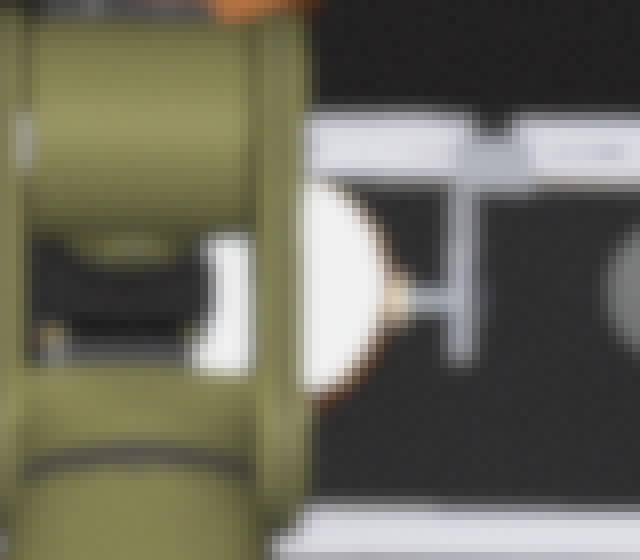

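jog_arm --commands '[[0.58,[0,-1.3,0],0]]'

```text
time_s: 13.08
tool_pos: [0.6527, 0.0843, 0.1478]
tool_rot: [0.029, 0.731, 0.02, 0.682]
force: [-1.2, 5.7, 0.6]
opening: 0.0398
```

jog_arm --commands '[[0.58,[0,1.5,0],0],[0.58,[0,3,0],0],[0.58,[0,6,0],0],[0.58,[0,10,0],0],[0.58,[0,10,0],0],[0.58,[-10,5,0],0],[0.58,[-30,0,0],0],[0.58,[-30,0,0],0],[0.58,[-20,0,0],0],[0.58,[0,0,0],0]]'

```text
time_s: 14.32
tool_pos: [0.6603, 0.1148, 0.2443]
tool_rot: [0.026, 0.73, 0.018, 0.682]
force: [0.0, -0.5, -0.3]
opening: 0.0402
```

```bash
python3 st.py;  python3 - <<'E'
from h import *
s=manip.read_camera("top")[150:290,200:350]
cv2.imwrite("pics/t10.png",cv2.resize(s,None,fx=4,fy=4,interpolation=3))
s=manip.read_camera("side")[100:240,210:390]
cv2.imwrite("pics/s10.png",cv2.resize(s,None,fx=4,fy=4,interpolation=3))
E
```

```text
t 14.325 tcp [0.6603 0.1148 0.2443] shaker xy [0.0816 0.11  ] F sh [ 0.03 -0.5 ] -0.33 open 0.0402
zaxis yaw -0.49 tilt [-0.067  0.063]
```

View pics/t10.png

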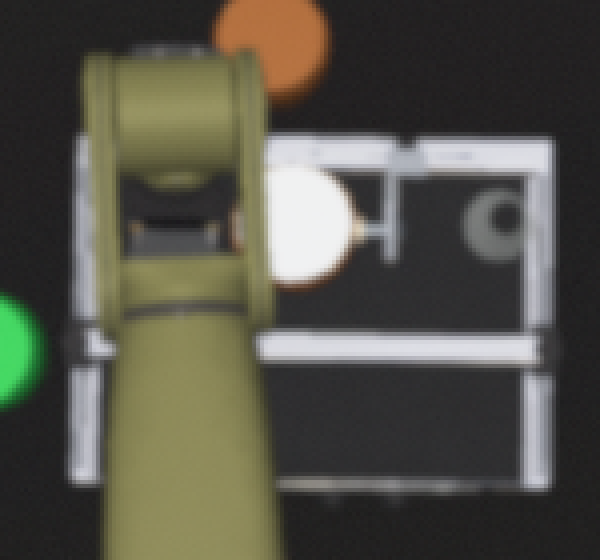

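View pics/s10.png

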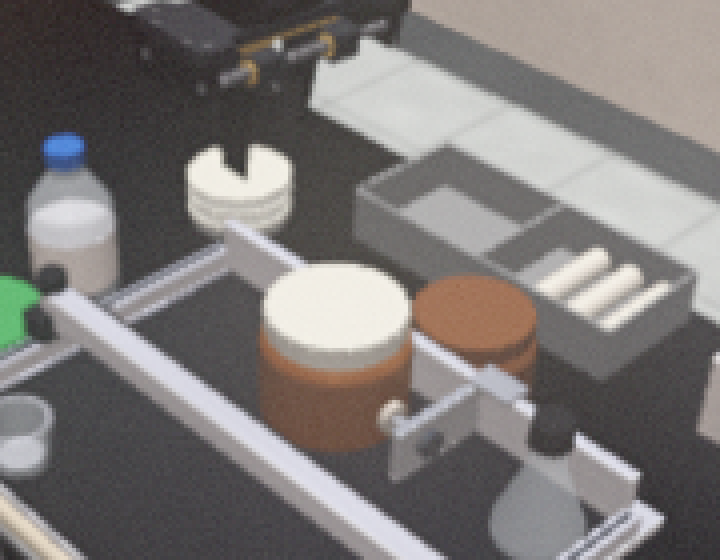

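jog_arm --commands '[[1,[-10,0,-10],0],[1,[0,-26,-50],0],[1,[0,-26,-50],0],[1,[0,-20,-50],0],[1,[0,-5,-10],0],[1,[0,0,0],0],[1,[0,0,0],0]]'

```text
time_s: 15.3
tool_pos: [0.4808, 0.0374, 0.2545]
tool_rot: [0.026, 0.735, 0.018, 0.677]
force: [-0.4, -0.0, -0.4]
opening: 0.0005
```

```bash
python3 st.py
python3 - <<'E'
from h import *
o=manip.get_obs();R=Ro.from_quat(o["tool_rot"]).as_matrix()
print("need, tool axes mm",1000*R.T@(np.array([.490,.035,.200])-o["tool_pos"]), 1000*R.T@(np.array([.490,.035,.156])-o["tool_pos"]))
E
```

```text
t 15.3 tcp [0.4808 0.0374 0.2545] shaker xy [-0.0967  0.0299] F sh [-0.43 -0.02] -0.41 open 0.0005
zaxis yaw -0.44 tilt [-0.082  0.063]
need, tool axes mm [53.31159417 -5.61456922 13.66362451] [97.07723722 -8.33181816 17.29474648]
```

jog_arm --commands '[[1,[25,-2,5],0],[1,[25,-2,5],0],[1,[20,-2,4],0],[1,[15,-2,3],0],[1,[10,0,0],0],[1,[0,0,0],0]]'

```text
time_s: 16.05
tool_pos: [0.4954, 0.0373, 0.1549]
tool_rot: [0.025, 0.735, 0.02, 0.677]
force: [-0.3, -0.1, 0.4]
opening: 0.0001
```

```bash
python3 st.py;  python3 - <<'E'
from h import *
a=manip.read_camera("top")[150:290,200:350]
b=manip.read_camera("side")[100:260,190:390]
a=cv2.resize(a,None,fx=2.6,fy=2.6,interpolation=3);b=cv2.resize(b,None,fx=2,fy=2,interpolation=3)
h=max(len(a),len(b));P=lambda q:cv2.copyMakeBorder(q,0,h-len(q),0,0,0)
cv2.imwrite("pics/b11.png",np.hstack([P(a),P(b)]))
E
```

```text
t 16.05 tcp [0.4954 0.0373 0.1549] shaker xy [-0.0821  0.03  ] F sh [-0.27 -0.12] 0.43 open 0.0001
zaxis yaw -0.25 tilt [-0.082  0.063]
```

View pics/b11.png

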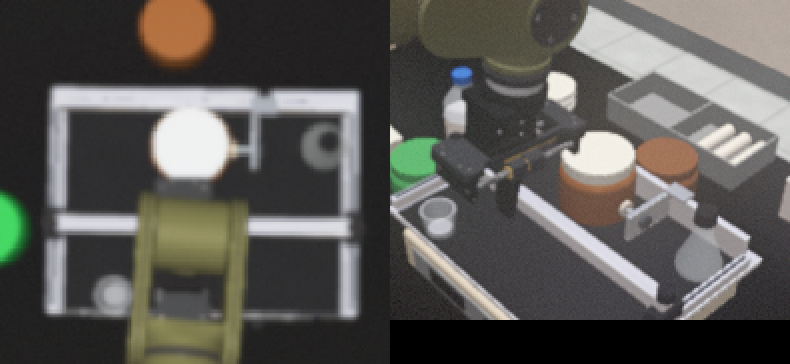

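jog_arm --commands '[[1,[-0.4,0,5],0],[1,[-0.4,0,5],0],[1,[-0.3,0,4],0],[1,[-0.3,0,3],0],[1,[-0.2,0,3],0],[1,[-0.2,0,3],0]]'

```text
time_s: 16.9
tool_pos: [0.5222, 0.0368, 0.1588]
tool_rot: [0.025, 0.733, 0.02, 0.68]
force: [0.1, 0.7, 0.3]
opening: 0.0002
```

```bash
python3 st.py
```

```text
t 16.9 tcp [0.5222 0.0368 0.1588] shaker xy [-0.0553  0.0299] F sh [0.13 0.67] 0.27 open 0.0002
zaxis yaw -0.27 tilt [-0.075  0.063]
```

jog_arm --commands '[[1,[1.5,0,2],0],[1,[1.5,0,2.5],0],[1,[1,0,2.5],0],[1,[0.5,0,2.5],0]]'

```text
time_s: 17.4
tool_pos: [0.5317, 0.037, 0.1529]
tool_rot: [0.025, 0.733, 0.02, 0.679]
force: [0.4, 0.1, -0.7]
opening: 0.0006
```

```bash
python3 st.py
```

```text
t 17.4 tcp [0.5317 0.037  0.1529] shaker xy [-0.0458  0.0303] F sh [0.38 0.07] -0.66 open 0.0006
zaxis yaw -0.27 tilt [-0.076  0.063]
```

Run:
```python
from h import *
b=manip.read_camera("side")[110:240,200:360]
cv2.imwrite("pics/s12.png",cv2.resize(b,None,fx=5,fy=4.6,interpolation=3))
a=manip.read_camera("top")[150:290,200:350]
cv2.imwrite("pics/t12.png",cv2.resize(a,None,fx=4,fy=4,interpolation=3))
```

```text
(no output)
```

View pics/s12.png

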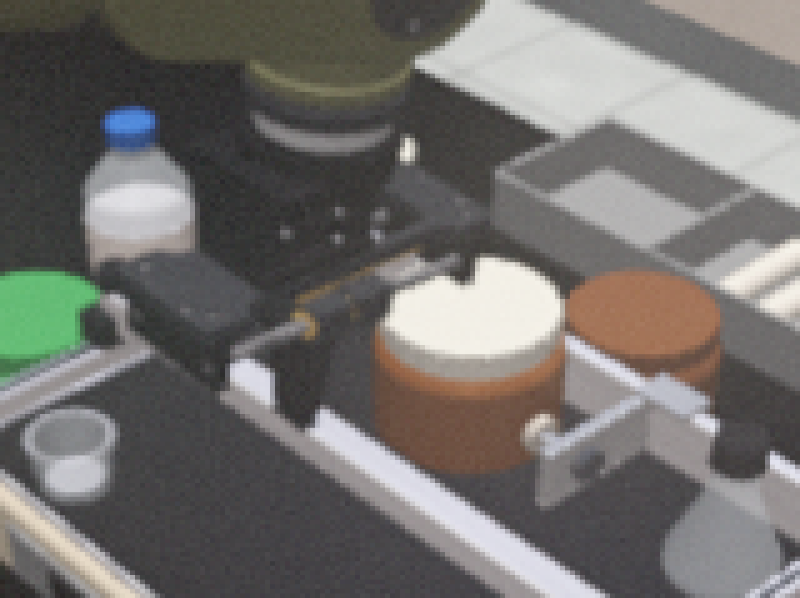

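View pics/t12.png

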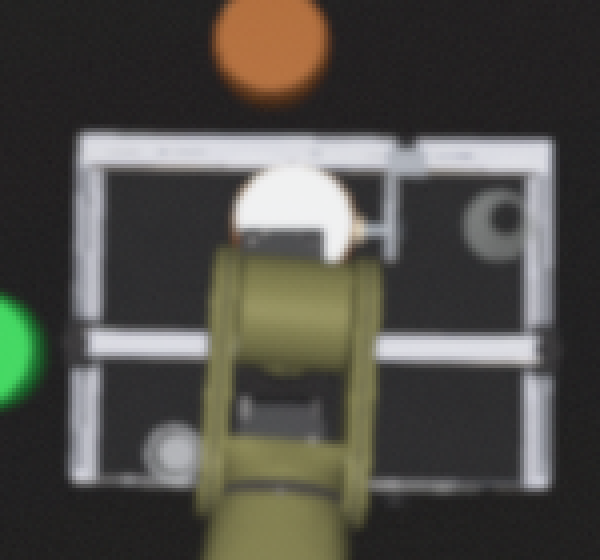

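Run:
```python
from h import *
o=manip.get_obs();R=Ro.from_quat(o["tool_rot"]).as_matrix();p=o["tool_pos"]
print(R.round(3))
for v in ([.025,0,0],[.025,0,-.012],[.025,-.01,-.012],[.0,0,0],[-.03,0,0]):
    X=p+R@np.array(v);q=w2pix("side",X)[0];print(v,X.round(4),(q-[200,110])*[5,4.6])
# bar near-face edges at y .037
for X in ([.531,.037,.157],[.531,.037,.133],[.555,.037,.157],[.531,-.1,.157],[.531,-.1,.133],[.555,-.1,.157]):
    print(X,(w2pix("side",X)[0]-[200,110])*[5,4.6])
```

```text
[[-0.076  0.009  0.997]
 [ 0.063  0.998 -0.005]
 [-0.995  0.062 -0.076]]
[0.025, 0, 0] [0.5299 0.0386 0.1281] [289.38987794 458.55868818]
[0.025, 0, -0.012] [0.5179 0.0386 0.129 ] [271.72925962 466.93710458]
[0.025, -0.01, -0.012] [0.5178 0.0287 0.1284] [284.26979499 476.546868  ]
[0.0, 0, 0] [0.5318 0.037  0.153 ] [292.57881645 424.85381465]
[-0.03, 0, 0] [0.5341 0.0351 0.1828] [296.55537892 382.92510652]
[0.531, 0.037, 0.157] [291.18187738 419.9904852 ]
[0.531, 0.037, 0.133] [292.69130071 452.53549655]
[0.555, 0.037, 0.157] [326.34965771 401.11018848]
[0.531, -0.1, 0.157] [481.72526604 546.28294541]
[0.531, -0.1, 0.133] [480.10502802 579.24108002]
[0.555, -0.1, 0.157] [517.15517531 524.21765718]
```

Run:
```python
from h import *
im=manip.read_camera("side"); cv2.imwrite("pics/side12.png",im)
x0,y0,k=225,170,8
c=cv2.resize(im[170:245,225:325],None,fx=k,fy=k,interpolation=3)
def L(P,col):
    q=(w2pix("side",P)+.5-[x0,y0])*k-.5
    cv2.polylines(c,[np.round(q).astype(np.int32)],False,col,1)
f=lambda x,z:[[x+.0147*y,y,z] for y in(-.15,.2)]
L(f(.531,.157),(0,0,255));L(f(.555,.157),(0,255,0));L(f(.531,.133),(255,255,0))
cv2.imwrite("pics/s13.png",c)
```

```text
(no output)
```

View pics/s13.png

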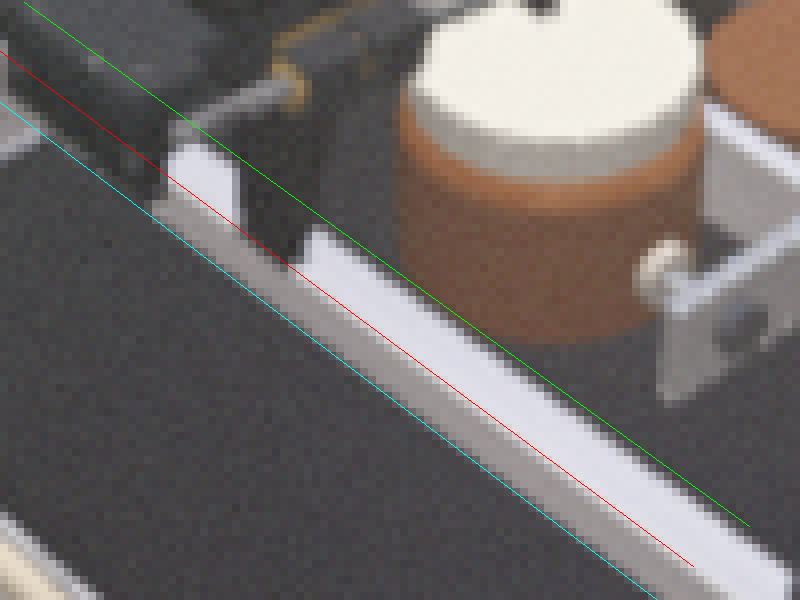

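The picture shows the finger over the bar's top, ending at its near edge (px 259,201) with no contact. So the real tips look about 25 mm higher than I assumed. I'll back off and go lower, watching Fz.

jog_arm --commands '[[1,[-8,0,0],0],[1,[-3,0,-10],0],[1,[0,0,-10],0],[1,[0,0,-10],0],[1,[0,0,-10],0],[1,[0,0,-5],0],[1,[0,0,0],0]]'

```text
time_s: 18.42
tool_pos: [0.4839, 0.0365, 0.1689]
tool_rot: [0.025, 0.733, 0.02, 0.68]
force: [-0.4, -0.5, -0.3]
opening: 0.0004
```

```bash
python3 st.py
python3 - <<'E'
from h import *
im=manip.read_camera("side"); cv2.imwrite("pics/side14.png",im)
x0,y0,k=205,120,6
c=cv2.resize(im[120:215,205:325],None,fx=k,fy=k,interpolation=3)
o=manip.get_obs();R=Ro.from_quat(o["tool_rot"]).as_matrix();p=o["tool_pos"]
for v,col in (([.025,0,0],(0,0,255)),([0,0,0],(0,255,0)),([-.053,0,-.09],(255,255,0)),([-.053,0,.09],(255,255,0))):
    q=(w2pix("side",p+R@np.array(v))[0]+.5-[x0,y0])*k-.5; cv2.circle(c,tuple(int(a) for a in q),4,col,1)
cv2.imwrite("pics/s14.png",c)
E
```

```text
t 18.425 tcp [0.4839 0.0365 0.1689] shaker xy [-0.0936  0.0291] F sh [-0.4 -0.5] -0.25 open 0.0004
zaxis yaw -0.26 tilt [-0.075  0.063]
```

View pics/s14.png

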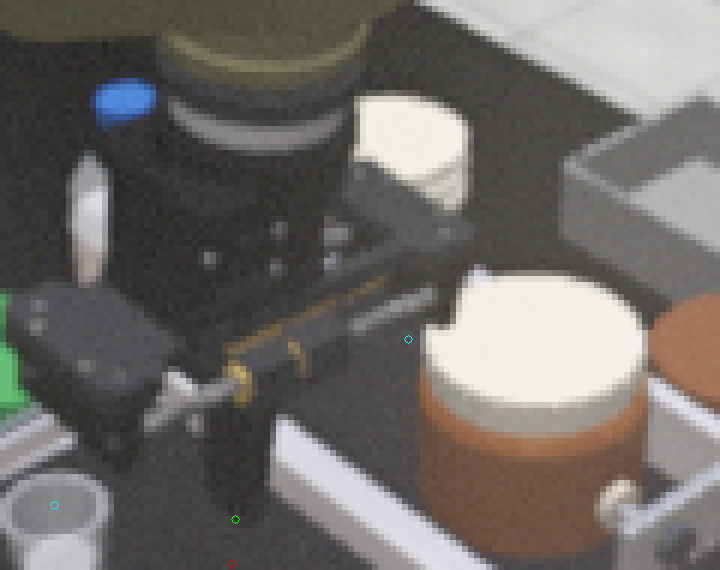

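jog_arm --commands '[[1,[12,0,4],0],[1,[12,0,4],0],[1,[10,0,4],0],[1,[4,0,4],0],[1,[0,0,0],0]]'

```text
time_s: 19.1
tool_pos: [0.498, 0.039, 0.1255]
tool_rot: [0.025, 0.734, 0.02, 0.679]
force: [-0.4, 0.1, 0.6]
opening: 0.0009
```

```bash
python3 st.py
python3 - <<'E'
from h import *
im=manip.read_camera("side"); cv2.imwrite("pics/side14.png",im)
x0,y0,k=205,120,6
c=cv2.resize(im[120:215,205:325],None,fx=k,fy=k,interpolation=3)
cv2.imwrite("pics/s15.png",c)
E
```

```text
t 19.1 tcp [0.498  0.039  0.1255] shaker xy [-0.0795  0.0318] F sh [-0.41  0.14] 0.62 open 0.0009
zaxis yaw -0.27 tilt [-0.078  0.063]
```

View pics/s15.png

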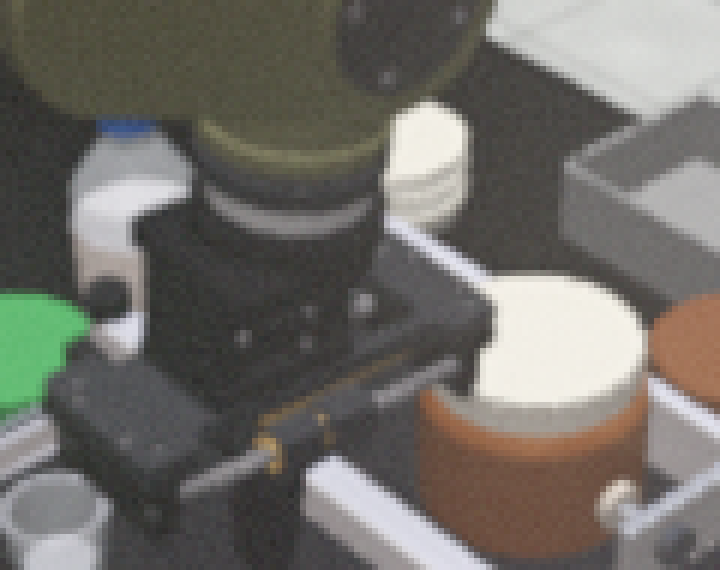

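Run:
```python
from h import *
from scipy.optimize import least_squares
# s14: TCP (.4839,.0365,.1689)
for nm,q,x in (("right",(455,325),.58),("left",(115,470),.40)):
    px=np.array([205+(q[0]+.5)/6-.5,120+(q[1]+.5)/6-.5])
    for z in (.19,.20,.21,.22,.23,.24,.25): print(nm,z,pix2w("side",px,z)[0].round(3))
```

```text
right 0.19 [0.623 0.052 0.19 ]
right 0.2 [0.613 0.042 0.2  ]
right 0.21 [0.604 0.032 0.21 ]
right 0.22 [0.594 0.022 0.22 ]
right 0.23 [0.585 0.012 0.23 ]
right 0.24 [0.576 0.002 0.24 ]
right 0.25 [ 0.566 -0.007  0.25 ]
left 0.19 [0.453 0.074 0.19 ]
left 0.2 [0.446 0.064 0.2  ]
left 0.21 [0.44  0.054 0.21 ]
left 0.22 [0.433 0.043 0.22 ]
left 0.23 [0.427 0.033 0.23 ]
left 0.24 [0.42  0.023 0.24 ]
left 0.25 [0.413 0.013 0.25 ]
```

jog_arm --commands '[[1,[-8,0,0],0],[1,[-3,0,2],0],[1,[0,0,4],0],[1,[0,0,4],0],[1,[0,0,3],0],[1,[0,0,3],0]]'

```text
time_s: 19.9
tool_pos: [0.5169, 0.0381, 0.138]
tool_rot: [0.025, 0.732, 0.02, 0.68]
force: [0.7, -0.6, -0.0]
opening: 0.0009
```

```bash
python3 st.py
```

```text
t 19.9 tcp [0.5169 0.0381 0.138 ] shaker xy [-0.0606  0.0312] F sh [ 0.67 -0.62] -0.01 open 0.0009
zaxis yaw -0.27 tilt [-0.074  0.063]
```

jog_arm --commands '[[1,[0.4,0,3],0],[1,[0.4,0,3],0]]'

```text
time_s: 20.15
tool_pos: [0.5226, 0.0381, 0.1364]
tool_rot: [0.025, 0.733, 0.02, 0.679]
force: [-5.5, -0.6, 5.6]
opening: 0.0006
```

jog_arm --commands '[[1,[0.3,0,3],0],[1,[0.3,0,3],0]]'

```text
time_s: 20.4
tool_pos: [0.5264, 0.0381, 0.1363]
tool_rot: [0.024, 0.736, 0.02, 0.677]
force: [-6.5, -0.6, 5.5]
opening: 0.0002
```

```bash
python3 st.py;python3 - <<'E'
from h import *
im=manip.read_camera("side"); cv2.imwrite("pics/side16.png",im)
c=cv2.resize(im[120:215,205:325],None,fx=6,fy=6,interpolation=3)
cv2.imwrite("pics/s16.png",c)
E
```

```text
t 20.4 tcp [0.5264 0.0381 0.1363] shaker xy [-0.0511  0.0314] F sh [-6.53 -0.67] 5.5 open 0.0002
zaxis yaw -0.23 tilt [-0.083  0.062]
```

View pics/s16.png

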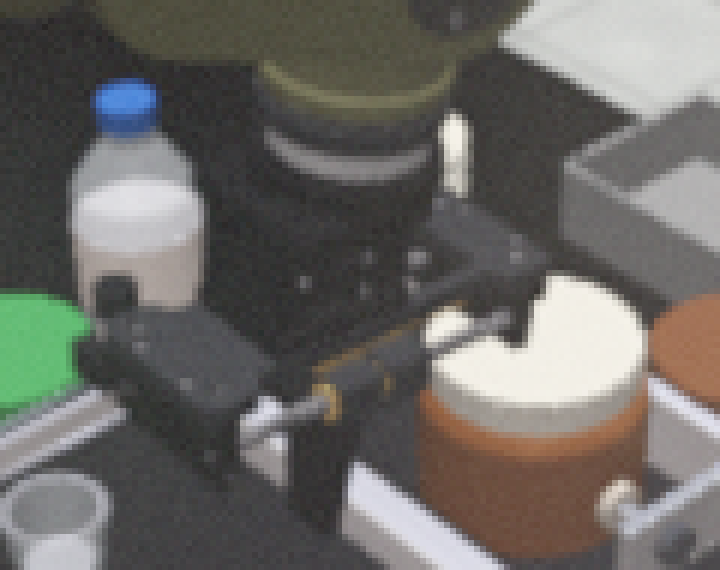

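jog_arm --commands '[[1,[-0.7,0,4],0],[1,[-0.7,0,4],0],[1,[-0.7,0,4],0],[1,[-0.3,0,4],0]]'

```text
time_s: 20.95
tool_pos: [0.5363, 0.038, 0.1365]
tool_rot: [0.024, 0.742, 0.02, 0.669]
force: [-5.9, -0.8, 5.8]
opening: 0.0003
```

```bash
python3 st.py
```

```text
t 20.95 tcp [0.5363 0.038  0.1365] shaker xy [-0.0412  0.0314] F sh [-5.89 -0.84] 5.77 open 0.0003
zaxis yaw -0.16 tilt [-0.103  0.062]
```

jog_arm --commands '[[1,[0,0,-5],0],[1,[0,0,-10],0],[1,[-10,0,-10],10],[1,[-5,0,0],10],[1,[0,0,0],10],[1,[0,0,0],10],[1,[0,0,0],10],[1,[0,0,0],10],[1,[0,0,0],10],[1,[0,0,0],10],[1,[0,0,0],10],[1,[0,0,0],0]]'

```text
time_s: 22.45
tool_pos: [0.507, 0.0375, 0.1538]
tool_rot: [0.503, 0.525, -0.523, 0.445]
force: [-0.3, -0.2, -0.1]
opening: 0.0006
```

```bash
python3 st.py;python3 - <<'E'
from h import *
o=manip.get_obs();R=Ro.from_quat(o["tool_rot"]).as_matrix();print(R.round(3),o["joint_positions"].round(2))
im=manip.read_camera("side"); cv2.imwrite("pics/side17.png",im)
c=cv2.resize(im[110:215,205:325],None,fx=6,fy=5.6,interpolation=3)
cv2.imwrite("pics/s17.png",c)
E
```

```text
t 22.45 tcp [0.507  0.0375 0.1538] shaker xy [-0.0705  0.0304] F sh [-0.33 -0.18] -0.13 open 0.0006
zaxis yaw -93.4 tilt [-0.099  0.062]
[[-0.099  0.993 -0.059]
 [ 0.062 -0.053 -0.997]
 [-0.993 -0.102 -0.057]] [-0.06 -0.08  1.96  0.06  1.37  1.55]
```

View pics/s17.png

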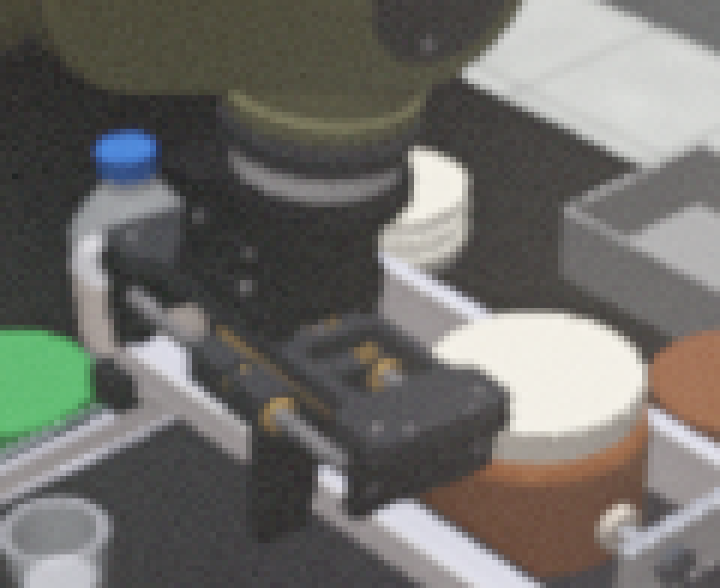

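jog_arm --commands '[[1,[8,4,0],-2.5],[1,[5,5,0],0],[1,[0,5,0],0],[1,[0,5,0],0],[1,[0,5,0],0]]'

```text
time_s: 23.12
tool_pos: [0.5305, 0.0381, 0.1387]
tool_rot: [0.492, 0.538, -0.509, 0.458]
force: [0.5, -0.1, -0.8]
opening: 0.0003
```

```bash
python3 st.py
```

```text
t 23.125 tcp [0.5305 0.0381 0.1387] shaker xy [-0.0469  0.0314] F sh [ 0.46 -0.09] -0.79 open 0.0003
zaxis yaw -90.47 tilt [-0.097  0.062]
```

jog_arm --commands '[[1,[-0.4,5,0],0],[1,[-0.6,6,0],0],[1,[-0.6,6,0],0]]'

```text
time_s: 23.5
tool_pos: [0.5441, 0.0379, 0.1387]
tool_rot: [0.488, 0.541, -0.512, 0.455]
force: [-5.7, -0.9, 3.2]
opening: 0.0008
```

```bash
python3 st.py
python3 - <<'E'
from h import *
a=manip.read_camera("top")[170:260,230:330]
cv2.imwrite("pics/t18.png",cv2.resize(a,None,fx=7,fy=6.6,interpolation=3))
E
```

```text
t 23.5 tcp [0.5441 0.0379 0.1387] shaker xy [-0.0334  0.0314] F sh [-5.71 -0.97] 3.2 open 0.0008
zaxis yaw -90.45 tilt [-0.111  0.062]
```

View pics/t18.png

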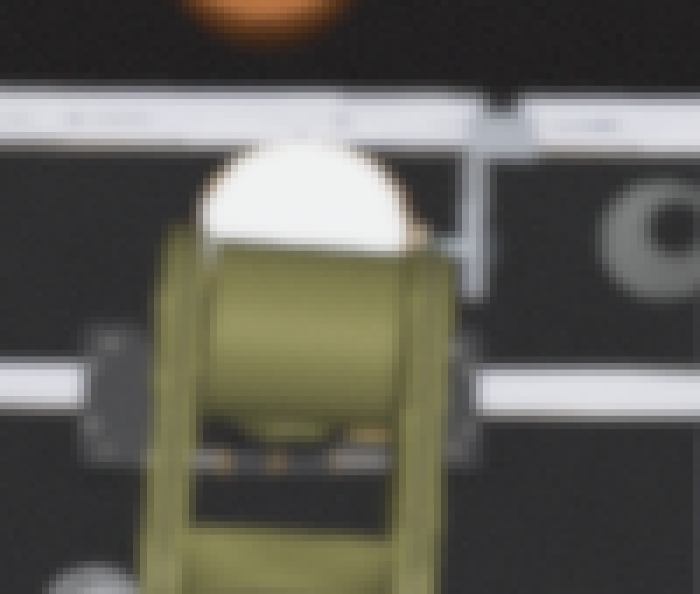

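Run:
```python
from h import *
g=manip.read_camera("top")[:,:,1].astype(float)
def edge(col,r0,r1):
    p=g[r0:r1+1,col-1:col+2].mean(1); d=np.diff(p); d[d<0.25*d.max()]=0
    return r0+.5+(d*np.arange(len(d))).sum()/d.sum()
px=[(c,edge(c,219,229)) for c in list(range(225,240,2))+list(range(302,330,3))]
W=pix2w("top",px,.157);a,b=np.polyfit(W[:,1],W[:,0],1);print("bar face x at y=.03",a*.03+b,a,px[0],px[-1])
print("jar front glass (t10 287/4)",pix2w("top",(200+295/4,150+287/4),.169), "lid", pix2w("top",(200+295/4,150+283/4),.19))
```

```text
bar face x at y=.03 0.5807776845371462 0.0133444589055265 (225, np.float64(224.1394366197183)) (329, np.float64(225.43607305936072))
jar front glass (t10 287/4) [[0.58996072 0.01967679 0.169     ]] lid [[0.59196138 0.01948962 0.19      ]]
```

jog_arm --commands '[[1,[-0.5,5,0],0],[1,[-0.3,3,0],0]]'

```text
time_s: 23.85
tool_pos: [0.5505, 0.0378, 0.1387]
tool_rot: [0.486, 0.543, -0.514, 0.453]
force: [-5.5, -0.5, 4.2]
opening: 0.0001
```

jog_arm --commands '[[1,[-0.2,2,0],0]]'

```text
time_s: 23.98
tool_pos: [0.5514, 0.0378, 0.1388]
tool_rot: [0.485, 0.543, -0.514, 0.452]
force: [-6.3, 0.0, 2.8]
opening: 0.0004
```

jog_arm --commands '[[1,[-0.2,2,0],0]]'

```text
time_s: 24.1
tool_pos: [0.5523, 0.0378, 0.1388]
tool_rot: [0.484, 0.544, -0.515, 0.451]
force: [-5.5, -0.2, 3.1]
opening: 0.0003
```

jog_arm --commands '[[1,[-0.2,2,0],0],[1,[-0.2,2,0],0]]'

```text
time_s: 24.35
tool_pos: [0.5527, 0.0378, 0.139]
tool_rot: [0.481, 0.547, -0.518, 0.449]
force: [-9.3, 0.5, 5.4]
opening: 0.0003
```

jog_arm --commands '[[1,[-0.2,2,0],0]]'

```text
time_s: 24.48
tool_pos: [0.5526, 0.0378, 0.1391]
tool_rot: [0.479, 0.548, -0.519, 0.447]
force: [-9.2, -0.3, 5.9]
opening: 0.0004
```

jog_arm --commands '[[1,[-0.2,2,0],0]]'

```text
time_s: 24.6
tool_pos: [0.5525, 0.0377, 0.1391]
tool_rot: [0.478, 0.55, -0.52, 0.446]
force: [-9.6, -0.7, 5.6]
opening: 0.0003
```

jog_arm --commands '[[1,[-0.2,2.6,0],0],[1,[-0.2,2.6,0],0]]'

```text
time_s: 24.85
tool_pos: [0.5523, 0.0377, 0.1393]
tool_rot: [0.473, 0.554, -0.524, 0.442]
force: [-11.3, -0.3, 8.3]
opening: 0.0007
```

```bash
python3 st.py
python3 - <<'E'
from h import *
a=manip.read_camera("top");g=a[:,:,1].astype(float)
def edge(col,r0,r1):
    p=g[r0:r1+1,col-1:col+2].mean(1); d=np.diff(p); d[d<0.25*d.max()]=0
    return r0+.5+(d*np.arange(len(d))).sum()/d.sum()
px=[(c,edge(c,216,226)) for c in list(range(225,240,2))+list(range(302,330,3))]
W=pix2w("top",px,.157);A,b=np.polyfit(W[:,1],W[:,0],1);print("bar face x at y=.03",A*.03+b,A,px[0],px[-1])
cv2.imwrite("pics/t19.png",cv2.resize(a[170:260,230:330],None,fx=4,fy=4,interpolation=3))
b=manip.read_camera("side")[110:215,205:325]
cv2.imwrite("pics/s19.png",cv2.resize(b,None,fx=6,fy=5.6,interpolation=3))
E
```

```text
t 24.85 tcp [0.5523 0.0377 0.1393] shaker xy [-0.0252  0.0313] F sh [-11.3   -0.47] 8.27 open 0.0007
zaxis yaw -90.39 tilt [-0.162  0.061]
bar face x at y=.03 0.589518151993303 0.015539485407825253 (225, np.float64(221.55449591280654)) (329, np.float64(223.20305676855895))
```

View pics/s19.png

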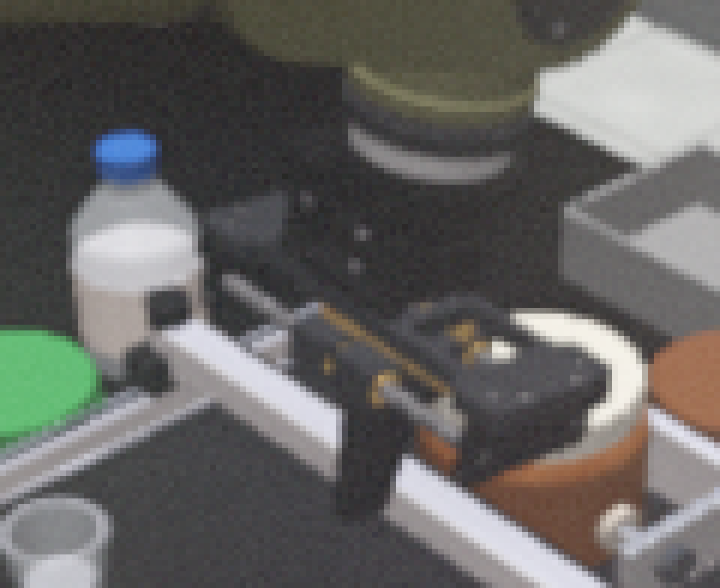

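View pics/t19.png

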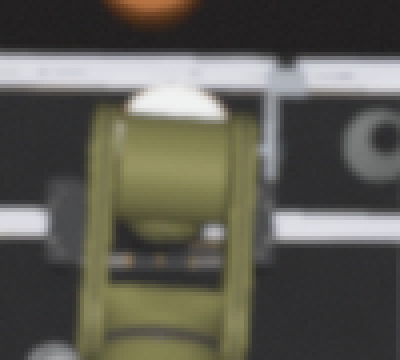

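jog_arm --commands '[[1,[0,-2,0],0],[1,[0,-4,0],0],[1,[0,-8,0],0],[1,[0,-12,0],0],[1,[-5,-15,0],0],[1,[-20,-10,0],0],[1,[-40,-20,0],0],[1,[-40,-40,0],0],[1,[-20,-50,0],0],[1,[0,-50,0],0],[1,[0,-30,0],0],[1,[0,0,0],0]]'

```text
time_s: 26.45
tool_pos: [0.3243, 0.0294, 0.3068]
tool_rot: [0.475, 0.551, -0.522, 0.444]
force: [0.3, 0.5, 0.0]
opening: 0.0005
```

```bash
python3 st.py
python3 - <<'E'
from h import *
a=manip.read_camera("top");g=a[:,:,1].astype(float);cv2.imwrite("pics/top20.png",a)
def edge(col,r0,r1):
    p=g[r0:r1+1,col-1:col+2].mean(1); d=np.diff(p); d[d<0.25*d.max()]=0
    return r0+.5+(d*np.arange(len(d))).sum()/d.sum()
px=[(c,edge(c,216,226)) for c in list(range(225,250,2))+list(range(302,330,3))]
W=pix2w("top",px,.157);A,b=np.polyfit(W[:,1],W[:,0],1);print("bar face x at y=.03",A*.03+b,A,px[0],px[-1])
cv2.imwrite("pics/t20.png",cv2.resize(a[170:260,220:330],None,fx=7,fy=6.6,interpolation=3))
b=manip.read_camera("side");cv2.imwrite("pics/side20.png",b)
cv2.imwrite("pics/s20.png",cv2.resize(b[110:240,195:375],None,fx=4.4,fy=4.4,interpolation=3))
E
```

```text
t 26.45 tcp [0.3243 0.0294 0.3068] shaker xy [-0.2531  0.0194] F sh [0.27 0.46] 0.01 open 0.0005
zaxis yaw -90.36 tilt [-0.153  0.06 ]
bar face x at y=.03 0.5894445462110377 0.015117531346083618 (225, np.float64(221.56284153005464)) (329, np.float64(223.207423580786))
```

View pics/s20.png

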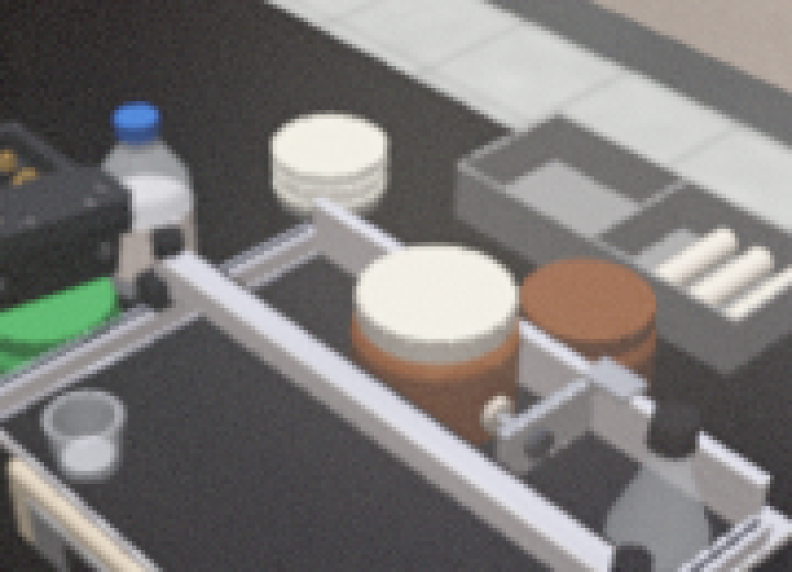

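View pics/t20.png

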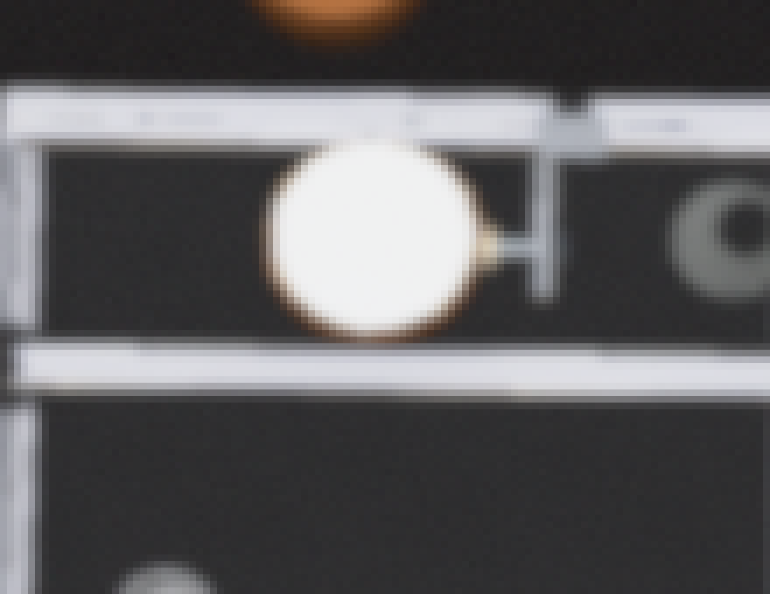

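Run:
```python
from h import *
a=cv2.imread("pics/top20.png").astype(float)
for c0,c1 in ((232,250),(282,292),(312,326)):
    print(c0,"rail",a[180:200,c0:c1].mean(1).mean(1).round(0))
    print("bar",a[214:236,c0:c1].mean(1).mean(1).round(0) if c0!=999 else 0)
for X in ([.695,.03,.145],[.695,.03,.105],[.7225,.03,.145],[.6965,.03,.145],[.6965,.03,.105]): print(X,w2pix("top",X)[0])
m=(a[185:222,255:300].min(2)>185).astype(np.uint8)
m[:8]=0
c=max(cv2.findContours(m,cv2.RETR_EXTERNAL,cv2.CHAIN_APPROX_NONE)[0],key=len)
(ex,ey),ax,_=cv2.fitEllipse(c[c[:,0,1]>8]);print(ex+255,ey+185,ax,pix2w("top",(ex+255,ey+185),.19))
```

```text
232 rail [ 33.  37.  63. 117. 177. 214. 220. 216. 216. 217. 202. 158. 107.  66.
  49.  47.  47.  48.  47.  47.]
bar [ 47.  47.  46.  47.  46.  47.  58. 101. 160. 204. 219. 222. 221. 213.
 175. 114.  63.  48.  47.  47.  47.  47.]
282 rail [ 33.  34.  46.  89. 147. 196. 217. 221. 222. 222. 216. 185. 133.  94.
  85.  94. 109. 123. 137. 147.]
bar [118. 102.  86.  70.  57.  48.  48.  60. 108. 170. 210. 220. 221. 219.
 202. 157.  98.  57.  48.  47.  47.  47.]
312 rail [ 34.  34.  35.  55. 110. 172. 212. 219. 214. 214. 218. 210. 174. 120.
  72.  51.  51.  60.  72.  81.]
bar [ 66.  55.  49.  46.  46.  46.  46.  53.  88. 144. 194. 218. 223. 222.
 214. 176. 114.  63.  48.  47.  47.  47.]
[0.695, 0.03, 0.145] [270.82732247 191.32991456]
[0.695, 0.03, 0.105] [270.99508125 192.70398549]
[0.7225, 0.03, 0.145] [270.84445473 183.29592998]
[0.6965, 0.03, 0.145] [270.82825258 190.89120194]
[0.6965, 0.03, 0.105] [270.9959791  192.27469681]
272.8773441314697 205.21771430969238 (27.696298599243164, 28.041465759277344) [[0.64341199 0.02245949 0.19      ]]
```

Run:
```python
from h import *
o=manip.get_obs();R=Ro.from_quat(o["tool_rot"]).as_matrix();print(R.round(3))
for T in ([.49,.036,.19],[.515,.036,.14]): print(1000*R.T@(np.array(T)-o["tool_pos"]))
```

```text
[[-0.156  0.988 -0.006]
 [ 0.061  0.003 -0.998]
 [-0.986 -0.156 -0.06 ]]
[ 89.11185778 180.83012193  -0.73887929]
[134.52142893 213.30774377   2.12030366]
```

jog_arm --commands '[[1,[22,45,0],0],[1,[22,50,0],0],[1,[22,50,0],0],[1,[22,35,0],0],[1,[20,10,0],0],[1,[15,8,0],0],[1,[6,5,0],0],[1,[0,0,0],0]]'

```text
time_s: 27.55
tool_pos: [0.5157, 0.0382, 0.1363]
tool_rot: [0.473, 0.553, -0.524, 0.442]
force: [-0.3, 0.4, 0.4]
opening: 0.0004
```

```bash
python3 st.py
```

```text
t 27.55 tcp [0.5157 0.0382 0.1363] shaker xy [-0.0618  0.0313] F sh [-0.32  0.43] 0.4 open 0.0004
zaxis yaw -90.38 tilt [-0.161  0.061]
```

jog_arm --commands '[[1,[-1.5,7,0],0],[1,[-1.3,7,0],0],[1,[-1,6,0],0],[1,[-0.8,5,0],0],[1,[-0.5,3,0],0]]'

```text
time_s: 28.18
tool_pos: [0.5478, 0.0378, 0.1407]
tool_rot: [0.475, 0.552, -0.522, 0.444]
force: [0.2, 0.1, -0.0]
opening: 0.0005
```

```bash
python3 st.py
```

```text
t 28.175 tcp [0.5478 0.0378 0.1407] shaker xy [-0.0297  0.0313] F sh [0.24 0.15] -0.03 open 0.0005
zaxis yaw -90.37 tilt [-0.154  0.06 ]
```

jog_arm --commands '[[1,[0,2,0],0],[1,[0,2,0],0],[1,[-0.3,2,0],0]]'

```text
time_s: 28.55
tool_pos: [0.5524, 0.0378, 0.1399]
tool_rot: [0.474, 0.553, -0.523, 0.443]
force: [-8.9, 0.1, 4.6]
opening: 0.0006
```

jog_arm --commands '[[1,[-0.4,2.6,0],0]]'

```text
time_s: 28.68
tool_pos: [0.5523, 0.0378, 0.1399]
tool_rot: [0.472, 0.555, -0.525, 0.441]
force: [-10.3, -1.7, 6.1]
opening: 0.0008
```

jog_arm --commands '[[1,[-0.4,3,0],0]]'

```text
time_s: 28.8
tool_pos: [0.5522, 0.0378, 0.1401]
tool_rot: [0.469, 0.557, -0.527, 0.438]
force: [-11.7, -1.3, 7.0]
opening: 0.0004
```

jog_arm --commands '[[1,[-0.5,3.6,0],0]]'

```text
time_s: 28.92
tool_pos: [0.5521, 0.0378, 0.1402]
tool_rot: [0.466, 0.559, -0.529, 0.436]
force: [-13.3, -0.5, 8.3]
opening: 0.0004
```

jog_arm --commands '[[1,[-0.5,3.8,0],0]]'

```text
time_s: 29.05
tool_pos: [0.552, 0.0378, 0.1403]
tool_rot: [0.463, 0.562, -0.532, 0.433]
force: [-14.0, -0.4, 8.2]
opening: 0.0002
```

```bash
python3 st.py
python3 - <<'E'
from h import *
a=manip.read_camera("top");g=a[:,:,1].astype(float)
def edge(col,r0,r1):
    p=g[r0:r1+1,col-1:col+2].mean(1); d=np.diff(p); d[d<0.25*d.max()]=0
    return r0+.5+(d*np.arange(len(d))).sum()/d.sum()
px=[(c,edge(c,216,226)) for c in list(range(225,250,2))+list(range(302,330,3))]
W=pix2w("top",px,.157);A,b=np.polyfit(W[:,1],W[:,0],1);print("bar face x at y=.03",A*.03+b,A)
E
```

```text
t 29.05 tcp [0.552  0.0378 0.1403] shaker xy [-0.0255  0.0314] F sh [-14.    -0.67] 8.23 open 0.0002
zaxis yaw -90.35 tilt [-0.197  0.06 ]
bar face x at y=.03 0.5886992911700364 0.011371365624552208
```

jog_arm --commands '[[1,[0,-2,0],0],[1,[0,-3,0],0],[1,[0,-6,0],0],[1,[0,-12,0],0],[1,[-5,-15,0],0],[1,[-20,-15,0],0],[1,[-40,-20,0],0],[1,[-40,-40,0],0],[1,[-20,-50,0],0],[1,[0,-50,0],0],[1,[0,-20,0],0],[1,[0,0,0],0]]'

```text
time_s: 30.6
tool_pos: [0.3376, 0.0289, 0.3148]
tool_rot: [0.464, 0.56, -0.531, 0.434]
force: [0.2, 0.8, -1.0]
opening: 0.0003
```

```bash
python3 st.py
python3 - <<'E'
from h import *
a=manip.read_camera("top");g=a[:,:,1].astype(float);cv2.imwrite("pics/top21.png",a)
def edge(col,r0,r1):
    p=g[r0:r1+1,col-1:col+2].mean(1); d=np.diff(p); d[d<0.25*d.max()]=0
    return r0+.5+(d*np.arange(len(d))).sum()/d.sum()
px=[(c,edge(c,216,226)) for c in list(range(225,250,2))+list(range(302,330,3))]
W=pix2w("top",px,.157);A,b=np.polyfit(W[:,1],W[:,0],1);print("bar face x at y=.03",A*.03+b,A)
m=(a[185:222,255:300].min(2)>185).astype(np.uint8); m[:8]=0
c=max(cv2.findContours(m,cv2.RETR_EXTERNAL,cv2.CHAIN_APPROX_NONE)[0],key=len)
(ex,ey),ax,_=cv2.fitEllipse(c[c[:,0,1]>8]);print(ex+255,ey+185,ax,pix2w("top",(ex+255,ey+185),.19))
t=cv2.resize(a[170:260,220:330],None,fx=3.5,fy=3.5,interpolation=3)
b=manip.read_camera("side");b=cv2.resize(b[120:240,195:375],None,fx=2.2,fy=2.2,interpolation=3)
h=max(len(t),len(b));P=lambda q:cv2.copyMakeBorder(q,0,h-len(q),0,0,0)
cv2.imwrite("pics/b21.png",np.hstack([P(t),P(b)]))
E
```

```text
t 30.6 tcp [0.3376 0.0289 0.3148] shaker xy [-0.2398  0.0192] F sh [0.17 0.85] -0.98 open 0.0003
zaxis yaw -90.33 tilt [-0.192  0.059]
bar face x at y=.03 0.589467652825768 0.015098272682075942
272.86543464660645 205.25310516357422 (27.599565505981445, 28.056303024291992) [[0.64329446 0.02249865 0.19      ]]
```

View pics/b21.png

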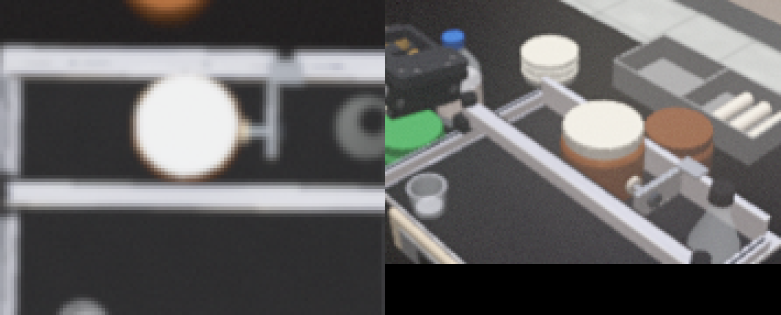

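View pics/top21.png

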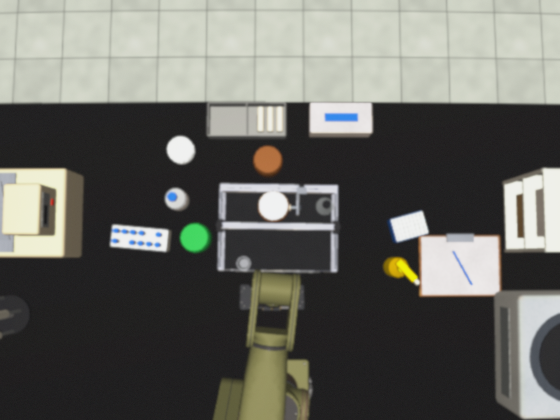

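```bash
python3 -c "
from station import manip
print(manip.hand_in())"
```

```text
the job is handed in; nothing more can be done
None
```

The jar is home against the end stop's bumper and held between the clamping bar and the back rail. I handed the job in at about 31 s, and no verdict was reported.

**What I did:**
- I slid the jar about 80 mm along the rail with the two fingers as a cradle 40 mm apart. It stopped against the bumper: the tool stopped advancing as the push rose from about 5 N to 8 N.
- I pushed the bar up until it met the jar. A second, firmer push to 14 N (about 8 N on the jar) did not move the bar further. I then pulled the arm clear.

**Last checks:**
- **Bar:** its face is at x = 0.5895 m, the same before and after the arm let go.
- **Jar:** it stands upright, and the lid position did not change between the two checks.
- **Bumper:** by eye in the top picture it is pressed in about 3 mm.
- **Other things:** in the last top picture all are where they started, and the arm touches nothing.

**What disagreed or stayed uncertain:**
- **Rail gap:** the pictures alone put it only at roughly 0.5–3.5 mm. I judged the jar to be at the rail because it did not shift under about 8 N from the bar, more than the 6 N at most it takes to slide it.
- **Fingertips:** in the side pictures they were at the reported TCP, not 25 mm ahead of it. My first move at the bar therefore passed over its top without contact and had to be repeated lower.
- **Bar start:** it appeared to start about 7–8 mm in from fully open.
- **Tool tilt:** it built up to about 11° under the pushing loads, and the moves available could not correct it.

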